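# Fold away the stall's counter screen

## Robot

A 7-joint arm with a two-finger parallel gripper is mounted at the origin on the work surface. World frame = base frame: x ahead of the robot, y to its left, z up, the work surface at z = 0. Lengths are in m, angles in degrees, forces in N, time in s.
With the tool pointing down it reaches from about 0.4 to 0.75 m from the base axis. Payload 19.5 kg.
Tool frame: the origin (TCP) lies at the very end of the fingers, on their centre line; the grasp point (between the pads) lies 19 mm behind it; z points along the fingers, y is the line along which they close (so a half turn about z gives the same grasp; the last joint's range is limited). The gripper opens to 85 mm and grips with 20 to 120 N. Pads are 22 mm wide; open, the fingers measure 114 mm over their backs; the gripper's body (76 mm by 85 mm) begins 54 mm behind the grasp point. The pads swing forward as they close: fully open they stand 13 mm farther back than shut.
Start: joints at [71.752, 40.479, -1.581, 85.061, 1.261, 54.483, -4.326], TCP at [0.157, -0.553, 0.198] pointing down, gripper open.
Joint ranges: [-155.06, 155.06], [-18.47, 123.98], [-90, 86.84], [0, 140.48], [-83.41, 263.41], [0, 116], [-161.91, 161.91]. Speed limits (degrees/s): [108.29, 108.29, 147.25, 147.25, 172.46, 172.46, 172.46].

## Interface

Orientations are given as a 3x3 rotation matrix whose columns are the frame's x, y, z axes.
In Python, from workcell import arm gives the robot as it stands.
- The arm moves only by the shell command python3 -m crank 'ROWS' [FORCE]. ROWS is JSON, a list of rows, each an object with "gripper": the finger opening in mm, from 0 to 85.4; "offset": the shift along the tool's x, y, z in mm, a list of three; "angular": the turn, a rotation vector about the tool's x, y, z in rad, a list of three. A call has 1 to 5 rows; each row is the pose to reach, as a shift and turn from the pose commanded when the call began, along the tool's axes at that moment; what a row does not reach only later rows make up. A row lasts 1/10 s, in which the tool goes at most 50 mm and 8.59 degrees, less where a joint would pass 70% of its speed; a pose out of reach is approached as far as the arm can. A call with a gripper value outside its range is refused whole. The fingers move at their own pace and stop on an object; FORCE is the grip in N (left out, the last holds). Time passes only in rows, so rows that repeat a pose let the fingers close. It gives the time, the measured TCP pose, the force, the opening and the grip force at its end, in the units of the state.
- arm.sense(): the state, without advancing time (a new reading comes with each control period).
- arm.snapshot(name): name is "scene" or "top"; returns a dict with "pixels" (400x640x3 uint8, red, green, blue), "z_map" (400x640 float32, m along the optical axis (not along the pixel's ray), 0 where there is no reading), "fx", "fy", "cx", "cy" (pixels), "extrinsics" (4x4, takes a point from camera to world coordinates). Camera axes: x right, y down, z forward; pixel columns grow to the right and rows downward; lengths in m; the calibration is good to about 2 mm. A picture is of the moment at which its call begins.
- arm.sign_off(): hands the job in; it is judged then, once.
The state is a dict: "time_s": time; "q": joint angles; "joint_velocities": joint speeds; "tau": joint torques, N m; "ee_pos": TCP position; "eef_rot": TCP orientation; "wrist_force": force on the tool from outside, world axes, zero at the start; "torque": the same for the moment, N m; "grip_width": finger opening in m; "finger_force": force on a finger pad.
Only numpy, scipy, OpenCV 4.12 (cv2) and the standard library are available. Lean on these libraries where they do the work, as an engineer would, in place of code of your own. Each camera call takes 0.05 s, during which the arm holds its last target. There are 200 camera calls.

## Task

Closing time at the food stall: fold the two-leaf wooden wing of the counter screen away. First fold the outer leaf flat onto the inner leaf, then swing the folded pair flat in against the screen's frame under the wire shelf, swing the steel keeper bar fully home across the front of the pair, and last roll the knurled wheel above the keeper clockwise (seen from above) until it stops. Leave the bottle, the tub and the scale where they stand.

Things in the scene. Friction and masses are not known exactly. Their poses are not given: they have to be found in the camera images.
- stand: the counter screen's fixed dark steel frame, screwed to the table; place and yaw vary. Origin on the table; its -x side is its front (to the robot), z up. Offsets (x, y) below are in this frame, mm. Two 16 mm square posts 240 high at (12, 95) and (12, -120), rails between them at heights 30 and 130; 10 mm high feet from x -55 back to 145
- shelf_front (a point): middle of the front edge of the wire shelf on top of the stand, at (-80, -47). Shelf: 8 mm wires at heights 242 to 250, x -84 to 124, y -169 to 74. It overhangs the folded wing and keeper, so a tool working beneath must lean back to the front by 30 to 45 deg. A few flat trays lie on its back, from x 45, up to height 270
- leaf_hinge (a point): point on the upright hinge axis of the inner leaf, at (-40, 95), height 65, fixed on the stand
- inner_leaf (a joint): angle (rad, 0 to 2.95) of the inner leaf, an upright wooden panel 145 long, 12 thick, heights 15 to 115, its centre plane through its hinge axis. 0 = flat against the frame, pointing to the stand's -y from leaf_hinge; 1.57: pointing to -x; 3.14 would be +y. Closes anticlockwise seen from above. Stays where left; turning takes about 0.4 N m
- mid_hinge (a point): point on the upright hinge axis joining the leaves, height 65: 147 mm from leaf_hinge along the inner leaf and 10 mm off its centre plane, on the face that looks at the frame when folded
- outer_leaf (a joint): angle (rad, 0 to 2.9) of the outer leaf, a panel 135 long, 12 thick, heights 15 to 115. 0 = folded flat on the inner leaf's frame-side face (centre planes 20 mm apart), pointing back to leaf_hinge; 3.14 would be straight in line. Closes anticlockwise seen from above. Stays where left; takes about 0.08 N m, so the inner leaf stays still when it is pushed gently
- outer_tip (a point): middle of the outer leaf's free upright edge, height 65, in its centre plane (10 mm aside of the mid_hinge axis), 135 mm along the leaf from mid_hinge
- keeper (a joint): angle (rad, 0 to 2.5) of the keeper, a flat steel bar 115 long, 12 thick, heights 55 to 85, with a 22 mm round end 36 high, on an upright pivot at (-62, -120). 0 = fully home, pointing to the stand's +y in front of the folded leaves; 1.57: pointing to -x. Closes clockwise seen from above. Stays where left; takes about 0.1 N m
- keeper_tip (a point): axis of the keeper's round end, height 70, 112 mm from its pivot
- wheel (a joint): angle (rad, 0 to 1.75) of the knurled black wheel that clamps the keeper: 64 mm across its 8 coarse ribs (5 mm radius on a 52 mm core), heights 125 to 150, upright axis. Grows clockwise seen from above to a hard stop at 1.75. Stays where left; takes about 0.06 N m. Keeper and leaves move freely whatever its angle
- wheel_center (a point): centre of the wheel, on its axis at mid height 137.5, at (-62, -120) in the stand's frame, directly above the keeper's pivot
- sauce: bystander: upright grey sauce bottle, 60 mm wide, 170 high; origin at its underside
- tub: bystander: open steel tub, 100 mm wide, 100 high; origin at its underside
- scale: bystander: white kitchen scale 150 x 200 mm, 43 high; origin at its underside

How it is judged:
By the outcome, as a careful person would: the job done as asked, in the order asked, and still so for the second after the job is handed in, with the robot touching nothing.
It also fails if it takes over 72 s, if anything falls off the work surface, if the arm or the gripper's body presses on something with over 40 N, if the wrist force passes 120 N, or if a joint passes its speed limit or range.

## Working session

There is one attempt and no reset: what is moved stays moved. The work goes in short steps, Python scripts to look and compute and a shell command to move; the robot and the scene stay as the last step left them, time stands still between calls to the robot, and variables do not carry over. Pictures are saved under pics/ and viewed, at most 10 in all, crops included, and the job is handed in when it is done.

```bash
ls; mkdir -p pics
python3 - <<'E'
from workcell import arm
import cv2,numpy as np
for n in("scene","top"):
    s=arm.snapshot(n); np.savez(f"/tmp/{n}.npz",**s)
    cv2.imwrite(f"pics/{n}0.png",s["pixels"][...,::-1]); print(n,s["fx"],s["cx"],s["cy"],np.round(s["extrinsics"],3))
st=arm.sense();print(st["time_s"],st["ee_pos"],st["eef_rot"],st["wrist_force"])
E
```

```text
pics
scene 371.90698755888815 320.9173386277274 196.29337746488667 [[-0.954 -0.283  0.097  0.463]
 [-0.299  0.91  -0.287  0.366]
 [-0.007 -0.303 -0.953  1.4  ]
 [ 0.     0.     0.     1.   ]]
top 365.96850390449487 323.6741475653522 191.09903499911897 [[ 1.500e-02 -9.960e-01  8.700e-02  4.610e-01]
 [-1.000e+00 -1.500e-02 -1.000e-03 -2.000e-02]
 [ 2.000e-03 -8.700e-02 -9.960e-01  1.451e+00]
 [ 0.000e+00  0.000e+00  0.000e+00  1.000e+00]]
0.1 [ 0.15705462 -0.55288938  0.19739422] [[ 9.61928584e-01  2.73300760e-01 -3.07310226e-04]
 [ 2.73300925e-01 -9.61928220e-01  8.39593709e-04]
 [-6.61487804e-05 -8.91617356e-04 -9.99999600e-01]] [ 0.18500435 -0.03787235 -0.01204772]
```

View pics/scene0.png

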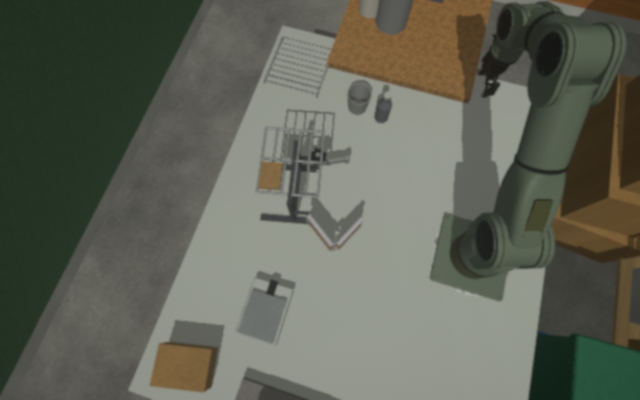

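View pics/top0.png

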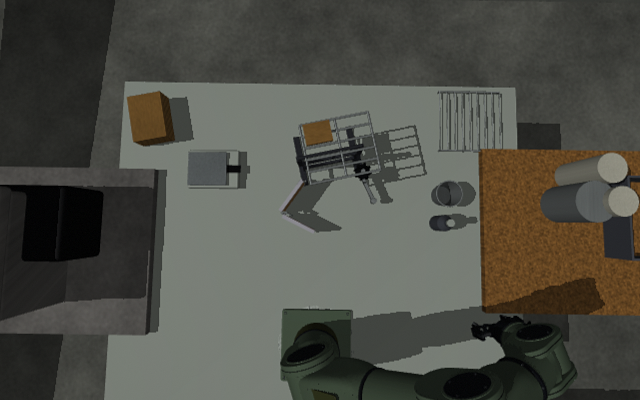

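The scene view shows the wing as a V near (335,235), the stand near (300,165), and the keeper at about (340,155). In the top view the V has its apex near (285,212), the shelf is at (335,145), the keeper at about (372,190), the bottle at (440,222) and the tub at (447,193). I'll zoom in and use depth.

```bash
cat > h.py <<'E'
import numpy as np,cv2
from workcell import arm
def world(s):
    v,u=np.mgrid[0:400,0:640]; z=s["z_map"]
    P=np.stack([(u-s["cx"])/s["fx"]*z,(v-s["cy"])/s["fy"]*z,z],-1)
    E=s["extrinsics"]; return P@E[:3,:3].T+E[:3,3]
def plane(s,u,v,h):
    E=s["extrinsics"]; d=E[:3,:3]@np.array([(u-s["cx"])/s["fx"],(v-s["cy"])/s["fy"],1]); c=E[:3,3]
    return c+d*(h-c[2])/d[2]
E
python3 - <<'E'
from h import *
S={n:dict(np.load(f"/tmp/{n}.npz")) for n in("scene","top")}
cr=[]
for n,(x,y) in(("scene",(240,95)),("top",(265,95))):
    s=S[n];W=world(s);im=s["pixels"][y:y+160,x:x+160]; 
    im=np.clip(im*1.5,0,255).astype(np.uint8)
    a=cv2.resize(im[...,::-1],(480,480),interpolation=cv2.INTER_CUBIC) 
    for k in range(0,160,20):
        cv2.putText(a,str(x+k),(k*3,8),0,.3,(0,0,255));cv2.putText(a,str(y+k),(0,k*3+4),0,.3,(0,0,255))
    cr.append(a)
    z=W[...,2]; 
    for nm,lo,hi in(("leaf",.1,.125),("keep",.05,.095),("wheel",.14,.16),("shelf",.23,.262),("scale+",.03,.05)):
        m=(z>lo)&(z<hi)&(W[...,0]>.3)&(W[...,0]<.9)&(abs(W[...,1])<.5)
        k,lab,st,c=cv2.connectedComponentsWithStats(m.astype(np.uint8))
        print(n,nm,[(st[i].tolist(),W[lab==i].mean(0).round(3).tolist()) for i in range(1,k) if st[i][4]>7])
cv2.imwrite("pics/c0.png",np.hstack([c[:, :400] for c in cr]))
E
```

```text
scene leaf [([377, 98, 15, 14, 116], [0.47, -0.453, 0.113]), ([299, 156, 9, 5, 38], [0.7, -0.147, 0.115]), ([289, 211, 74, 36, 383], [0.527, 0.086, 0.117])]
scene keep [([348, 90, 2, 7, 12], [0.622, -0.493, 0.074]), ([347, 98, 23, 12, 102], [0.574, -0.448, 0.074]), ([375, 105, 16, 13, 91], [0.471, -0.443, 0.073]), ([322, 156, 27, 10, 148], [0.583, -0.188, 0.078]), ([299, 163, 2, 4, 8], [0.716, -0.136, 0.065]), ([316, 164, 3, 4, 9], [0.649, -0.151, 0.069]), ([290, 214, 5, 5, 15], [0.673, 0.073, 0.079]), ([307, 220, 26, 29, 54], [0.559, 0.108, 0.072]), ([336, 223, 26, 26, 40], [0.459, 0.084, 0.073])]
scene wheel [([383, 97, 6, 6, 18], [0.47, -0.456, 0.15]), ([310, 148, 11, 14, 114], [0.657, -0.158, 0.15]), ([322, 152, 4, 9, 26], [0.627, -0.163, 0.148])]
scene shelf [([255, 127, 70, 79, 1477], [0.708, -0.063, 0.249])]
scene scale+ [([348, 105, 19, 7, 38], [0.572, -0.45, 0.041]), ([374, 114, 15, 7, 36], [0.471, -0.442, 0.039]), ([295, 163, 12, 31, 89], [0.707, -0.098, 0.035]), ([309, 165, 10, 4, 31], [0.668, -0.153, 0.036]), ([294, 196, 4, 15, 33], [0.687, 0.01, 0.036]), ([291, 214, 5, 7
[... 555 characters left out ...]
 46], [0.559, 0.093, 0.073]), ([441, 182, 11, 3, 25], [0.619, -0.486, 0.074]), ([433, 184, 12, 23, 51], [0.568, -0.447, 0.072]), ([432, 216, 8, 15, 52], [0.469, -0.441, 0.072])]
top wheel [([354, 163, 17, 11, 108], [0.659, -0.156, 0.151]), ([355, 173, 17, 8, 53], [0.631, -0.161, 0.15]), ([445, 220, 3, 7, 9], [0.468, -0.455, 0.15])]
top shelf [([296, 111, 86, 74, 1516], [0.705, -0.071, 0.25])]
top scale+ [([189, 151, 52, 38, 1678], [0.664, 0.409, 0.041]), ([344, 156, 13, 6, 40], [0.713, -0.12, 0.037]), ([309, 159, 33, 10, 108], [0.694, -0.024, 0.036]), ([304, 166, 3, 4, 8], [0.677, 0.054, 0.036]), ([432, 189, 8, 17, 20], [0.567, -0.449, 0.038]), ([431, 216, 6, 15, 21], [0.469, -0.442, 0.04])]
```

View pics/c0.png

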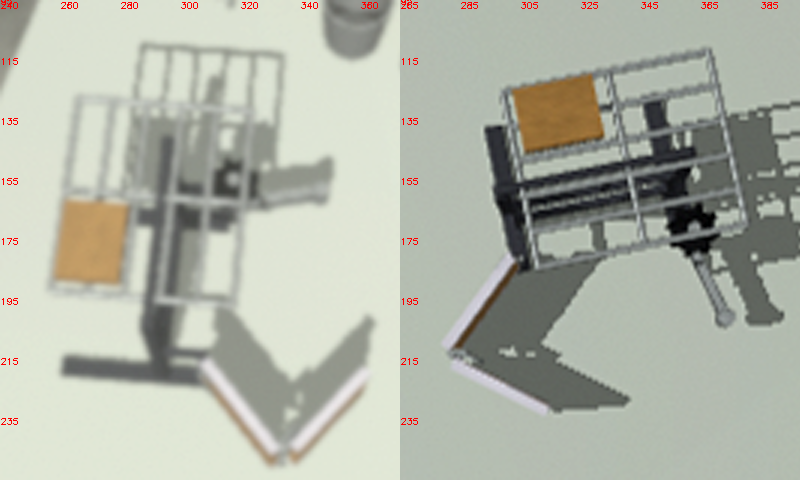

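The crops show the inner leaf's white top edge running from about (306,181) to (282,212) in top-view pixels, and the outer one from (283,215) to (315,231). The wheel is at about (362,171), the keeper end at (373,202), and the shelf's front corners are at about (308,184) and (381,170). Next I'll fit the poses.

Run:
```python
from h import *
from scipy.optimize import least_squares
S={n:dict(np.load(f"/tmp/{n}.npz")) for n in("scene","top")}
for n,s in S.items():
    W=world(s);z=W[...,2];X=W[...,0];Y=W[...,1]
    m=(z>.236)&(z<.262)&(X>.55)&(X<.9)&(Y>-.25)&(Y<.15)
    r=cv2.minAreaRect((W[m][:,:2]*1000).astype(np.float32)); b=cv2.boxPoints(r)
    print(n,"rect",np.round(r[0]),np.round(r[1]),round(r[2],1),b.round().tolist())
    # wheel: circle of top pixels
    m=(z>.138)&(z<.158)&(X>.55)&(X<.72)&(Y<-.1)&(Y>-.22)
    c,rad=cv2.minEnclosingCircle((W[m][:,:2]*1000).astype(np.float32)); print(" wheel",np.round(c),rad)
    m=(z>.06)&(z<.098)&(X>.5)&(X<.63)&(Y<-.15)&(Y>-.24)
    p=W[m]; c=p.mean(0); l=cv2.fitLine((p[:,:2]*1000).astype(np.float32),cv2.DIST_HUBER,0,.01,.01).ravel()
    t=(p[:,:2]*1000-l[2:])@l[:2]; print(" keeper",l.round(3),t.min(),t.max(),np.degrees(np.arctan2(l[1],l[0])))
    # leaf tops by white-pink + height
    m=((z>.108)&(z<.122)&(X>.4)&(X<.68)&(Y>0)&(Y<.2))
    q=s["pixels"][m].astype(int); w=q.min(1)>110
    print(' n',m.sum(),w.sum())
    p=W[m][:,:2]*1000
    k=p[:,1].argmax(); print(" apex",p[k],"minx",p[p[:,0].argmin()],"maxx",p[p[:,0].argmax()])
    ax=p[p[:,1]>np.sort(p[:,1])[-8]].mean(0)[0]
    for nm,mm in(("inner",p[:,0]>ax+15),("outer",p[:,0]<ax-15)):
        pp=p[mm]; l=cv2.fitLine(pp.astype(np.float32),cv2.DIST_HUBER,0,.01,.01).ravel(); t=(pp-l[2:])@l[:2]
        print(" ",nm,np.degrees(np.arctan2(l[1],l[0])).round(1),(l[2:]+l[:2]*t.min()).round(),(l[2:]+l[:2]*t.max()).round())
    # plain rays
T=S["top"]
for nm,u,v,h in(("inA",306,181,.115),("mid",281,213,.115),("outend",315,232,.115),("kend",373,202,.088),("sfl",308,185,.25),("sfr",381,170,.25)): print(nm,plane(T,u,v,h).round(3))
```

```text
scene rect [712. -57.] [209. 271.] 12.4 [[581.0, 52.0], [639.0, -212.0], [843.0, -167.0], [785.0, 97.0]]
 wheel [ 670. -153.] 51.05147171020508
 keeper [ 9.00000e-01  4.37000e-01  5.85213e+02 -1.85391e+02] -49.148384463493095 48.93223312351796 25.891346
 n 332 285
 apex [508.37917427 141.97526191] minx [427.23432328  20.08741508] maxx [679.2307694   25.52891154]
  inner -33.2 [524. 125.] [678.  24.]
  outer 62.6 [430.  14.] [493. 136.]
top rect [710. -57.] [208. 272.] 12.7 [[579.0, 53.0], [638.0, -212.0], [841.0, -166.0], [782.0, 99.0]]
 wheel [ 667. -139.] 56.59219741821289
 keeper [ 9.0400e-01  4.2700e-01  5.8127e+02 -1.8923e+02] -48.71940429745798 50.14144112924032 25.252476
 n 293 249
 apex [509.98174934 140.30571056] minx [424.95316755  18.72139724] maxx [665.1401535   70.63640638]
  inner -33.9 [522. 126.] [646.  42.]
  outer 63.2 [429.  15.] [489. 134.]
inA [0.614 0.044 0.115]
mid [0.496 0.133 0.115]
outend [0.429 0.008 0.115]
kend [ 0.542 -0.206  0.088]
sfl [0.586 0.031 0.25 ]
sfr [ 0.639 -0.21   0.25 ]
```

```bash
cat >> h.py <<'E'
from scipy.spatial.transform import Rotation as R
import json
YAW=np.radians(12.5); ex=np.array([np.cos(YAW),np.sin(YAW),0]); ey=np.array([-np.sin(YAW),np.cos(YAW),0]); O=np.array([684.3,-29.1,0])
def st(x,y,z): return O+x*ex+y*ey+np.array([0,0,z])      # stand mm -> world mm
def ori(yaw,lean): # deg; yaw anticlockwise about the vertical, 0 = tool y along the stand's -y; lean back to the front
    B=np.column_stack([ex,-ey,[0,0,-1]]); return R.from_euler('z',yaw,degrees=True)*R.from_matrix(B)*R.from_euler('y',lean,degrees=True)
def plan(wps,step=45,ang=8):
    """wps: (world mm xyz, yaw, lean[, step]); prints rows for calls of 5, each relative to the call's start"""
    s=arm.sense(); p=np.array(s["ee_pos"])*1000; r=R.from_matrix(s["eef_rot"]); L=[]
    for w in wps:
        q=np.array(w[0]); ro=ori(w[1],w[2]); sp=w[3] if len(w)>3 else step; d=(r.inv()*ro).as_rotvec()
        n=max(1,int(np.ceil(max(np.linalg.norm(q-p)/sp,np.degrees(np.linalg.norm(d))/ang))))
        for k in range(1,n+1): L.append((p+(q-p)*k/n, r*R.from_rotvec(d*k/n)))
        p,r=q,ro
    p=np.array(s["ee_pos"])*1000; r=R.from_matrix(s["eef_rot"])
    for i in range(0,len(L),5):
        print([(np.round(r.inv().apply(q-p)).astype(int).tolist(),np.round((r.inv()*o).as_rotvec(),2).tolist()) for q,o in L[i:i+5]]); p,r=L[min(i+4,len(L)-1)]
def pr(): 
    s=arm.sense(); print(round(s["time_s"],1),(np.array(s["ee_pos"])*1000).round(1),np.round(s["wrist_force"],1),"q7",np.round(s["q"],0), "stand", ((np.array(s["ee_pos"])*1000-O)@np.column_stack([ex,ey,[0,0,1]])).round(1))
def pol(a): return np.array([np.cos(np.radians(a)),np.sin(np.radians(a)),0])
H=st(-40,95,0)
E
python3 - <<'E'
from h import *
mid=np.array([496.6,127.7,0]); Z=np.array([0,0,1])
def tool(a,s,extra=0):
    e=pol(a);rt=pol(a-90);n=-rt; rel=a+90-12.5
    sup=11*abs(np.cos(np.radians(rel)))+14.3*abs(np.sin(np.radians(rel)))
    return mid+s*e+(16+sup+extra)*rt
S0=tool(243,65,14)
print(S0,tool(243,65),tool(326.5,65))
plan([((330,-350,280),0,0),((420,-60,280),0,0),(S0+[0,0,200],0,0),(S0+[0,0,55],0,0,30)]+[(tool(a,65)+55*Z,0,0,12) for a in (243,258,273,288,303,316)])
E
```

```text
[424.6931511   91.38716406   0.        ] [437.16724244  85.03129706   0.        ] [532.12152467  63.60010248   0.        ]
[([32, -21, -12], [-0.0, 0.0, 0.01]), ([63, -42, -24], [-0.0, 0.0, 0.02]), ([95, -63, -35], [-0.0, 0.0, 0.03]), ([127, -85, -47], [-0.0, 0.0, 0.03]), ([158, -106, -59], [-0.0, 0.0, 0.04])]
[([31, -22, -12], [-0.0, 0.0, 0.01]), ([62, -45, -24], [-0.0, 0.0, 0.02]), ([84, -82, -24], [-0.0, 0.0, 0.02]), ([106, -119, -24], [-0.0, 0.0, 0.02]), ([128, -157, -24], [-0.0, 0.0, 0.02])]
[([22, -38, 0], [0.0, 0.0, 0.0]), ([43, -75, 0], [0.0, 0.0, 0.0]), ([65, -113, 0], [0.0, 0.0, 0.0]), ([86, -151, 0], [0.0, 0.0, 0.0]), ([95, -187, 20], [0.0, 0.0, 0.0])]
[([9, -37, 20], [0.0, 0.0, 0.0]), ([19, -73, 40], [0.0, 0.0, 0.0]), ([28, -110, 60], [0.0, 0.0, 0.0]), ([28, -110, 89], [0.0, 0.0, 0.0]), ([28, -110, 118], [0.0, 0.0, 0.0])]
[([0, 0, 29], [0.0, 0.0, 0.0]), ([0, 0, 58], [0.0, 0.0, 0.0]), ([0, 0, 87], [0.0, 0.0, 0.0]), ([5, 4, 87], [0.0, 0.0, 0.0]), ([11, 9, 87], [0.0, 0.0, 0.0])]
[([6, 9, 0], [0.0, 0.0, 0.0]), ([11, 17, 0], [0.0, 0.0, 0.0]), ([19, 24, 0], [0.0, 0.0, 0.0]), ([28, 30, 0], [0.0, 0.0, 0.0]), ([37, 35, 0], [0.0, 0.0, 0.0])]
[([9, 4, 0], [0.0, 0.0, 0.0]), ([16, 6, 0], [0.0, 0.0, 0.0]), ([24, 8, 0], [0.0, 0.0, 0.0]), ([32, 9, 0], [0.0, 0.0, 0.0]), ([39, 9, 0], [0.0, 0.0, 0.0])]
```

```bash
python3 -m crank '[{"gripper":0,"offset":[32,-21,-12],"angular":[0,0,0]},{"gripper":0,"offset":[63,-42,-24],"angular":[0,0,0]},{"gripper":0,"offset":[95,-63,-35],"angular":[0,0,0.02]},{"gripper":0,"offset":[127,-85,-47],"angular":[0,0,0.03]},{"gripper":0,"offset":[158,-106,-59],"angular":[0,0,0.04]}]' 30
python3 -m crank '[{"gripper":0,"offset":[31,-22,-12],"angular":[0,0,0]},{"gripper":0,"offset":[62,-45,-24],"angular":[0,0,0.02]},{"gripper":0,"offset":[84,-82,-24],"angular":[0,0,0.02]},{"gripper":0,"offset":[106,-119,-24],"angular":[0,0,0.02]},{"gripper":0,"offset":[128,-157,-24],"angular":[0,0,0.02]}]'
python3 -m crank '[{"gripper":0,"offset":[22,-38,0],"angular":[0,0,0]},{"gripper":0,"offset":[43,-75,0],"angular":[0,0,0]},{"gripper":0,"offset":[65,-113,0],"angular":[0,0,0]},{"gripper":0,"offset":[86,-151,0],"angular":[0,0,0]},{"gripper":0,"offset":[95,-187,20],"angular":[0,0,0]}]'
python3 - <<'E'
from h import *
pr()
mid=np.array([496.6,127.7,0]); Z=np.array([0,0,1])
def tool(a,s,extra=0):
    e=pol(a);rt=pol(a-90);n=-rt; rel=a+90-12.5
    sup=11*abs(np.cos(np.radians(rel)))+14.3*abs(np.sin(np.radians(rel)))
    return mid+s*e+(16+sup+extra)*rt
S0=tool(243,65,14)
plan([(S0+[0,0,200],0,0),(S0+[0,0,55],0,0,30)]+[(tool(a,65)+55*Z,0,0,12) for a in (243,258,273,288,303,316)])
E
```

```text
time_s: 0.6
ee_pos: [0.2809, -0.4064, 0.2571]
eef_rot: [[0.972, 0.234, -0.0], [0.234, -0.972, 0.001], [-0.0, -0.001, -1.0]]
wrist_force: [1.6, 0.4, 0.7]
grip_width: 0.0124
finger_force: 0.0
time_s: 1.1
ee_pos: [0.3679, -0.2237, 0.2807]
eef_rot: [[0.977, 0.215, -0.0], [0.215, -0.977, 0.0], [-0.0, -0.0, -1.0]]
wrist_force: [0.7, -1.1, -0.5]
grip_width: 0.0001
finger_force: 0.0
time_s: 1.6
ee_pos: [0.4218, -0.02, 0.2616]
eef_rot: [[0.976, 0.216, 0.003], [0.216, -0.976, 0.0], [0.003, 0.0, -1.0]]
wrist_force: [1.2, -0.0, -1.5]
grip_width: 0.0
finger_force: 0.0
1.6 [421.8 -20.  261.6] [ 1.2 -0.  -1.5] q7 [ -1.  23.  -2. 108.   1.  49. -80.] stand [-254.3   65.7  261.6]
[([9, -36, 21], [0.0, -0.0, -0.0]), ([18, -72, 41], [0.0, -0.0, -0.0]), ([27, -108, 62], [0.0, -0.0, -0.0]), ([27, -108, 91], [0.0, -0.0, -0.0]), ([26, -108, 120], [0.0, -0.0, -0.0])]
[([0, 0, 29], [0.0, 0.0, 0.0]), ([0, 0, 58], [0.0, 0.0, 0.0]), ([0, 0, 87], [0.0, 0.0, 0.0]), ([5, 4, 87], [0.0, 0.0, 0.0]), ([11, 9, 87], [0.0, 0.0, 0.0])]
[([6, 9, 0], [0.0, 0.0, 0.0]), ([11, 17, 0], [0.0, 0.0, 0.0]), ([19, 24, 0], [0.0, 0.0, 0.0]), ([28, 30, 0], [0.0, 0.0, 0.0]), ([37, 35, 0], [0.0, 0.0, 0.0])]
[([9, 4, 0], [0.0, 0.0, 0.0]), ([16, 6, 0], [0.0, 0.0, 0.0]), ([24, 8, 0], [0.0, 0.0, 0.0]), ([32, 9, 0], [0.0, 0.0, 0.0]), ([39, 9, 0], [0.0, 0.0, 0.0])]
```

```bash
python3 -m crank '[{"gripper":0,"offset":[9,-36,21],"angular":[0,0,0]},{"gripper":0,"offset":[18,-72,41],"angular":[0,0,0]},{"gripper":0,"offset":[27,-108,62],"angular":[0,0,0]},{"gripper":0,"offset":[27,-108,91],"angular":[0,0,0]},{"gripper":0,"offset":[27,-108,120],"angular":[0,0,0]}]'
python3 -m crank '[{"gripper":0,"offset":[0,0,29],"angular":[0,0,0]},{"gripper":0,"offset":[0,0,58],"angular":[0,0,0]},{"gripper":0,"offset":[0,0,87],"angular":[0,0,0]},{"gripper":0,"offset":[5,4,87],"angular":[0,0,0]},{"gripper":0,"offset":[11,9,87],"angular":[0,0,0]}]'
python3 -m crank '[{"gripper":0,"offset":[6,9,0],"angular":[0,0,0]},{"gripper":0,"offset":[11,17,0],"angular":[0,0,0]},{"gripper":0,"offset":[19,24,0],"angular":[0,0,0]},{"gripper":0,"offset":[28,30,0],"angular":[0,0,0]},{"gripper":0,"offset":[37,35,0],"angular":[0,0,0]}]'
python3 -m crank '[{"gripper":0,"offset":[9,4,0],"angular":[0,0,0]},{"gripper":0,"offset":[16,6,0],"angular":[0,0,0]},{"gripper":0,"offset":[24,8,0],"angular":[0,0,0]},{"gripper":0,"offset":[32,9,0],"angular":[0,0,0]},{"gripper":0,"offset":[39,9,0],"angular":[0,0,0]}]'
python3 - <<'E'
from h import *
pr()
s=arm.snapshot("top");im=np.clip(s["pixels"][90:250,220:420]*1.5,0,255).astype(np.uint8);cv2.imwrite("pics/c1.png",cv2.resize(im[...,::-1],(800,640))[:600])
mid=np.array([496.6,127.7,0]); Z=np.array([0,0,1])
def tool(a,s,extra=0):
    e=pol(a);rt=pol(a-90);n=-rt; rel=a+90-12.5
    sup=11*abs(np.cos(np.radians(rel)))+14.3*abs(np.sin(np.radians(rel)))
    return mid+s*e+(16+sup+extra)*rt
plan([(tool(324,65)+55*Z,0,0,8)])
E
```

```text
time_s: 2.1
ee_pos: [0.4233, 0.0901, 0.1398]
eef_rot: [[0.976, 0.217, 0.0], [0.217, -0.976, 0.0], [0.0, -0.0, -1.0]]
wrist_force: [1.4, 0.1, 0.6]
grip_width: -0.0
finger_force: 0.0
time_s: 2.6
ee_pos: [0.4365, 0.0824, 0.0543]
eef_rot: [[0.977, 0.215, -0.001], [0.215, -0.977, -0.0], [-0.001, 0.0, -1.0]]
wrist_force: [0.0, 0.1, 0.7]
grip_width: 0.0002
finger_force: 0.0
time_s: 3.1
ee_pos: [0.4807, 0.0557, 0.0543]
eef_rot: [[0.977, 0.214, 0.0], [0.214, -0.977, 0.0], [0.0, -0.0, -1.0]]
wrist_force: [-1.2, 1.3, -0.2]
grip_width: -0.0005
finger_force: 0.6
time_s: 3.6
ee_pos: [0.5205, 0.056, 0.0539]
eef_rot: [[0.977, 0.215, 0.0], [0.215, -0.977, 0.0], [0.0, -0.0, -1.0]]
wrist_force: [-2.3, -0.2, 0.4]
grip_width: -0.0001
finger_force: 0.6
3.6 [520.5  56.   53.9] [-2.3 -0.2  0.4] q7 [ -8.  49.  -2. 104.   4.  27. -91.] stand [-141.5  118.6   53.9]
[([5, -2, -1], [-0.0, -0.0, -0.0]), ([9, -4, -1], [-0.0, -0.0, -0.0])]
```

View pics/c1.png

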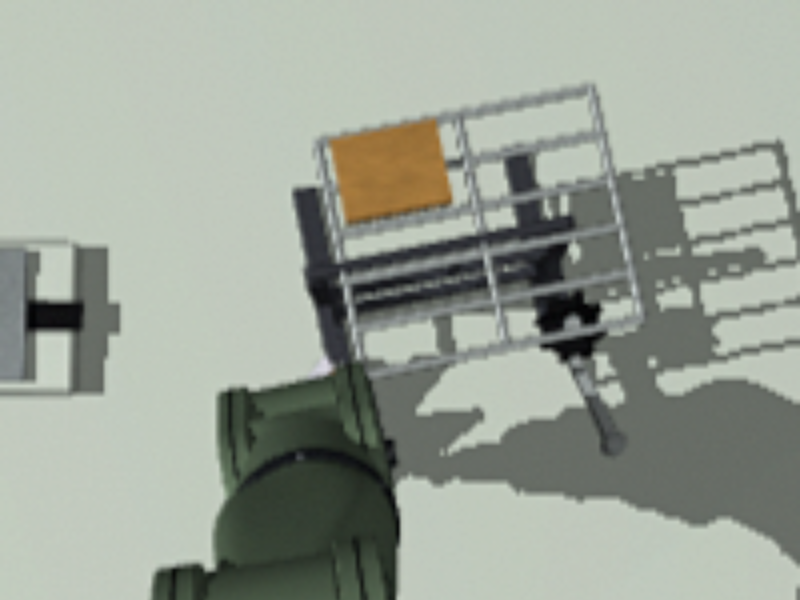

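```bash
python3 -m crank '[{"gripper":0,"offset":[5,-2,0],"angular":[0,0,0]},{"gripper":0,"offset":[9,-4,0],"angular":[0,0,0]},{"gripper":0,"offset":[9,-4,0],"angular":[0,0,0]},{"gripper":0,"offset":[-3,7,0],"angular":[0,0,0]},{"gripper":0,"offset":[-14,18,-15],"angular":[0,0,0]}]'
python3 -m crank '[{"gripper":0,"offset":[0,0,-50],"angular":[0,0,0]},{"gripper":40,"offset":[0,0,-100],"angular":[0,0,0]},{"gripper":80,"offset":[0,0,-140],"angular":[0,0,0]}]'
python3 - <<'E'
from h import *
pr(); d=pol(146.5); l=pol(236.5); P=H+115*d+10*l
plan([(P+[0,0,195],-46,0),(P+[0,0,60],-46,0,30)])
E
```

```text
time_s: 4.15
ee_pos: [0.5089, 0.0355, 0.0678]
eef_rot: [[0.976, 0.216, -0.002], [0.216, -0.976, 0.0], [-0.002, -0.001, -1.0]]
wrist_force: [0.4, -0.4, 1.8]
grip_width: -0.0005
finger_force: 0.0
time_s: 4.45
ee_pos: [0.5099, 0.0355, 0.2116]
eef_rot: [[0.977, 0.215, 0.002], [0.215, -0.977, 0.001], [0.002, -0.0, -1.0]]
wrist_force: [-0.1, 0.5, -0.2]
grip_width: 0.0285
finger_force: 0.0
4.5 [509.9  35.5 211.6] [-0.1  0.5 -0.2] q7 [ -5.  34.  -4.  97.   3.  49. -88.] stand [-156.2  100.9  211.6]
[([5, -12, 3], [-0.0, -0.0, 0.13]), ([10, -23, 6], [-0.0, -0.0, 0.27]), ([15, -35, 8], [-0.0, -0.0, 0.4]), ([19, -47, 11], [-0.0, -0.0, 0.53]), ([24, -58, 14], [-0.0, -0.0, 0.67])]
[([-3, -12, 3], [-0.0, -0.0, 0.13]), ([-3, -12, 30], [-0.0, -0.0, 0.13]), ([-3, -12, 57], [-0.0, -0.0, 0.13]), ([-3, -12, 84], [-0.0, -0.0, 0.13]), ([-3, -12, 111], [-0.0, -0.0, 0.13])]
[([0, 0, 27], [0.0, 0.0, 0.0])]
```

```bash
python3 -m crank '[{"gripper":80,"offset":[5,-12,3],"angular":[0,0,0.13]},{"gripper":80,"offset":[10,-23,6],"angular":[0,0,0.27]},{"gripper":80,"offset":[15,-35,8],"angular":[0,0,0.4]},{"gripper":80,"offset":[19,-47,11],"angular":[0,0,0.53]},{"gripper":80,"offset":[24,-58,14],"angular":[0,0,0.67]}]'
python3 -m crank '[{"gripper":80,"offset":[-3,-12,3],"angular":[0,0,0.13]},{"gripper":80,"offset":[-3,-12,3],"angular":[0,0,0.13]}]'
python3 - <<'E'
from h import *
pr()
s=arm.snapshot("scene");im=np.clip(s["pixels"][130:280,230:430]*1.5,0,255).astype(np.uint8);cv2.imwrite("pics/c2.png",cv2.resize(im[...,::-1],(800,600)))
E
```

```text
time_s: 4.95
ee_pos: [0.5209, 0.0981, 0.1948]
eef_rot: [[0.897, -0.442, 0.0], [-0.442, -0.897, 0.0], [-0.0, -0.0, -1.0]]
wrist_force: [0.2, 0.5, -0.1]
grip_width: 0.0802
finger_force: 0.0
time_s: 5.15
ee_pos: [0.5233, 0.1111, 0.1914]
eef_rot: [[0.835, -0.551, -0.001], [-0.551, -0.835, 0.0], [-0.001, -0.0, -1.0]]
wrist_force: [-0.2, -0.5, -0.8]
grip_width: 0.0803
finger_force: 0.0
5.2 [523.3 111.1 191.4] [-0.2 -0.5 -0.8] q7 [ -21.   38.   11.   94.   -9.   49. -130.] stand [-126.9  171.7  191.4]
```

View pics/c2.png

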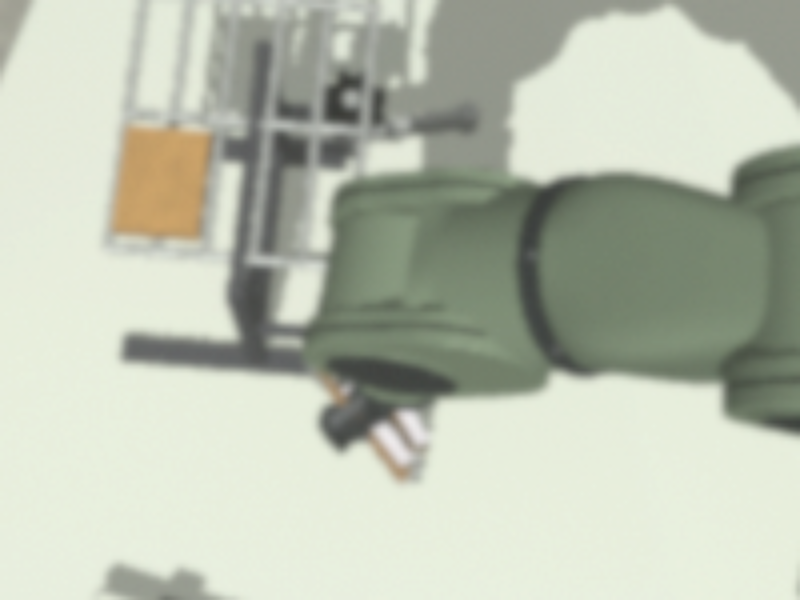

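```bash
python3 -m crank '[{"gripper":80,"offset":[0,0,30],"angular":[0,0,0]},{"gripper":80,"offset":[0,0,60],"angular":[0,0,0]},{"gripper":80,"offset":[0,0,90],"angular":[0,0,0]},{"gripper":80,"offset":[0,0,115],"angular":[0,0,0]},{"gripper":80,"offset":[0,0,130],"angular":[0,0,0]}]'
python3 -m crank '[{"gripper":50,"offset":[0,0,0],"angular":[0,0,0]},{"gripper":40,"offset":[0,0,0],"angular":[0,0,0]},{"gripper":30,"offset":[0,0,0],"angular":[0,0,0]},{"gripper":20,"offset":[0,0,0],"angular":[0,0,0]},{"gripper":20,"offset":[0,0,0],"angular":[0,0,0]}]' 20
```

```text
time_s: 5.7
ee_pos: [0.5229, 0.1084, 0.0604]
eef_rot: [[0.837, -0.548, -0.001], [-0.548, -0.837, 0.0], [-0.001, 0.001, -1.0]]
wrist_force: [-0.4, 0.3, 0.4]
grip_width: 0.08
finger_force: 0.0
time_s: 6.2
ee_pos: [0.5245, 0.1095, 0.0632]
eef_rot: [[0.835, -0.55, 0.003], [-0.55, -0.835, 0.001], [0.002, -0.002, -1.0]]
wrist_force: [0.9, -0.5, 6.7]
grip_width: 0.0315
finger_force: 25.3
```

Run:
```python
from h import *
pr()
plan([(H+115*pol(a)+10*pol(a+90)+[0,0,62],-46+a-146.5,0) for a in np.linspace(146.5,206.5,11)[1:]])
```

```text
6.2 [524.5 109.5  63.2] [ 0.9 -0.5  6.7] q7 [ -19.   49.    7.  102.  -11.   30. -128.] stand [-126.   169.9   63.2]
[([0, 12, 1], [-0.0, -0.0, -0.1]), ([3, 24, 1], [-0.0, -0.0, -0.21]), ([7, 35, 1], [-0.0, -0.0, -0.31]), ([12, 46, 1], [-0.0, -0.0, -0.42]), ([19, 56, 1], [-0.0, -0.0, -0.52])]
[([2, 12, 0], [0.0, 0.0, -0.1]), ([5, 24, 0], [0.0, 0.0, -0.21]), ([9, 35, 0], [0.0, 0.0, -0.31]), ([14, 46, 0], [0.0, 0.0, -0.42]), ([20, 56, 0], [0.0, 0.0, -0.52])]
```

```bash
python3 -m crank '[{"gripper":20,"offset":[1,12,0],"angular":[0,0,-0.1]},{"gripper":20,"offset":[3,24,0],"angular":[0,0,-0.21]},{"gripper":20,"offset":[7,35,0],"angular":[0,0,-0.31]},{"gripper":20,"offset":[12,46,0],"angular":[0,0,-0.42]},{"gripper":20,"offset":[19,56,0],"angular":[0,0,-0.52]}]'
python3 -m crank '[{"gripper":20,"offset":[2,12,0],"angular":[0,0,-0.1]},{"gripper":20,"offset":[5,24,0],"angular":[0,0,-0.21]},{"gripper":20,"offset":[9,35,0],"angular":[0,0,-0.31]},{"gripper":20,"offset":[14,46,0],"angular":[0,0,-0.42]},{"gripper":20,"offset":[20,56,0],"angular":[0,0,-0.52]}]'
python3 - <<'E'
from h import *
pr()
E
```

```text
time_s: 6.7
ee_pos: [0.5107, 0.0518, 0.0632]
eef_rot: [[0.998, -0.058, 0.005], [-0.058, -0.998, 0.001], [0.005, -0.001, -1.0]]
wrist_force: [8.2, 2.7, 1.6]
grip_width: 0.0314
finger_force: 25.1
time_s: 7.2
ee_pos: [0.527, -0.0051, 0.0632]
eef_rot: [[0.895, 0.446, 0.005], [0.446, -0.895, 0.001], [0.005, 0.001, -1.0]]
wrist_force: [8.7, 5.5, -0.6]
grip_width: 0.0316
finger_force: 24.7
7.2 [527.   -5.1  63.2] [ 8.7  5.5 -0.6] q7 [  3.  48. -10. 104.  15.  29. -81.] stand [-148.3   57.5   63.2]
```

```bash
python3 -m crank '[{"gripper":60,"offset":[0,0,0],"angular":[0,0,0]},{"gripper":60,"offset":[0,0,0],"angular":[0,0,0]},{"gripper":60,"offset":[0,0,-30],"angular":[0,0,0]},{"gripper":60,"offset":[0,0,-70],"angular":[0,0,0]},{"gripper":0,"offset":[0,0,-115],"angular":[0,0,0]}]' 30
cat >> h.py <<'E'
def lp(t,r,z,extra=0):
    a=np.radians(t); d=np.array([-np.sin(a),-np.cos(a)]); n=np.array([-np.cos(a),np.sin(a)])
    c=np.array([-40,95])+r*d+(6+8.4*np.cos(a)+14.3*np.sin(a)+extra)*n; return st(c[0],c[1],z)
E
python3 - <<'E'
from h import *
pr()
plan([(lp(76,105,200,25),0,40),(lp(76,105,80,22),0,40,35)]+[(lp(t,105,80),0,40,12) for t in (76,66,56,46,36)])
E
```

```text
time_s: 7.7
ee_pos: [0.5241, -0.0044, 0.1782]
eef_rot: [[0.898, 0.441, -0.001], [0.441, -0.898, 0.0], [-0.001, -0.001, -1.0]]
wrist_force: [0.3, -0.1, 0.1]
grip_width: 0.0465
finger_force: 0.0
7.7 [524.1  -4.4 178.2] [ 0.3 -0.1  0.1] q7 [  5.  38. -14.  97.  12.  47. -78.] stand [-151.1   58.8  178.2]
[([2, -9, -4], [-0.01, 0.12, 0.04]), ([4, -18, -7], [-0.03, 0.23, 0.08]), ([6, -28, -11], [-0.04, 0.35, 0.11]), ([7, -37, -15], [-0.06, 0.46, 0.15]), ([9, -46, -18], [-0.07, 0.58, 0.19])]
[([2, -9, -3], [-0.01, 0.12, 0.04]), ([-14, -9, 22], [-0.01, 0.12, 0.04]), ([-31, -9, 47], [-0.01, 0.12, 0.04]), ([-47, -8, 72], [-0.01, 0.12, 0.04]), ([-63, -8, 97], [-0.01, 0.12, 0.04])]
[([2, 11, 2], [0.0, 0.0, 0.0]), ([4, 21, 3], [0.0, 0.0, 0.0]), ([5, 30, 4], [0.0, 0.0, 0.0]), ([6, 39, 5], [0.0, 0.0, 0.0]), ([8, 48, 7], [0.0, 0.0, 0.0])]
[([2, 9, 2], [0.0, 0.0, 0.0]), ([5, 17, 5], [0.0, 0.0, 0.0]), ([9, 26, 7], [0.0, 0.0, 0.0]), ([13, 34, 11], [0.0, 0.0, 0.0]), ([18, 41, 15], [0.0, 0.0, 0.0])]
```

```bash
python3 -m crank '[{"gripper":0,"offset":[2,-9,-4],"angular":[-0.01,0.12,0.04]},{"gripper":0,"offset":[4,-18,-7],"angular":[-0.03,0.23,0.08]},{"gripper":0,"offset":[6,-28,-11],"angular":[-0.04,0.35,0.11]},{"gripper":0,"offset":[7,-37,-15],"angular":[-0.06,0.46,0.15]},{"gripper":0,"offset":[9,-46,-18],"angular":[-0.07,0.58,0.19]}]'
python3 -m crank '[{"gripper":0,"offset":[2,-9,-3],"angular":[-0.01,0.12,0.04]},{"gripper":0,"offset":[-14,-9,22],"angular":[-0.01,0.12,0.04]},{"gripper":0,"offset":[-31,-9,47],"angular":[-0.01,0.12,0.04]},{"gripper":0,"offset":[-47,-8,72],"angular":[-0.01,0.12,0.04]},{"gripper":0,"offset":[-63,-8,97],"angular":[-0.01,0.12,0.04]}]'
python3 - <<'E'
from h import *
pr()
plan([(lp(t,105,80),0,40,12) for t in (76,66,56,46,36)])
s=arm.snapshot("scene");im=np.clip(s["pixels"][130:280,230:430]*1.5,0,255).astype(np.uint8);cv2.imwrite("pics/c3.png",cv2.resize(im[...,::-1],(800,600)))
E
```

```text
time_s: 8.2
ee_pos: [0.5232, 0.0365, 0.2313]
eef_rot: [[0.842, 0.262, 0.471], [0.227, -0.965, 0.13], [0.489, -0.003, -0.873]]
wrist_force: [4.9, 0.1, 1.5]
grip_width: 0.0001
finger_force: 0.0
time_s: 8.7
ee_pos: [0.5617, 0.032, 0.2474]
eef_rot: [[0.819, 0.233, 0.525], [0.181, -0.972, 0.15], [0.545, -0.028, -0.838]]
wrist_force: [-0.5, -0.5, -0.4]
grip_width: 0.0
finger_force: 0.0
8.7 [561.7  32.  247.4] [-0.5 -0.5 -0.4] q7 [  8.  26. -15. 122. -54.   0. -27.] stand [-106.5   86.2  247.4]
[([-8, 0, 8], [-0.0, 0.01, -0.0]), ([-17, 0, 16], [-0.0, 0.02, -0.0]), ([-25, 0, 24], [-0.01, 0.02, -0.0]), ([-33, 0, 32], [-0.01, 0.03, -0.0]), ([-42, 0, 39], [-0.01, 0.04, -0.0])]
[([-9, 0, 8], [-0.0, 0.01, -0.0]), ([-17, 0, 15], [-0.0, 0.02, -0.0]), ([-26, 0, 23], [-0.01, 0.02, -0.0]), ([-35, -1, 30], [-0.01, 0.03, -0.0]), ([-43, -1, 38], [-0.01, 0.04, -0.0])]
[([-9, 0, 7], [-0.0, 0.01, -0.0]), ([-18, 0, 14], [-0.0, 0.02, -0.0]), ([-27, -1, 22], [-0.01, 0.02, -0.0]), ([-36, -1, 29], [-0.01, 0.03, -0.0]), ([-45, -1, 36], [-0.01, 0.04, -0.0])]
[([1, 9, 1], [0.0, -0.0, 0.0]), ([2, 18, 1], [0.0, -0.0, 0.0]), ([4, 27, 3], [0.0, -0.0, 0.0]), ([6, 36, 5], [0.0, -0.0, 0.0]), ([9, 44, 8], [0.0, -0.0, 0.0])]
[([3, 9, 3], [0.0, 0.0, 0.0]), ([8, 16, 7], [0.0, 0.0, 0.0]), ([13, 24, 11], [0.0, 0.0, 0.0])]
```

View pics/c3.png

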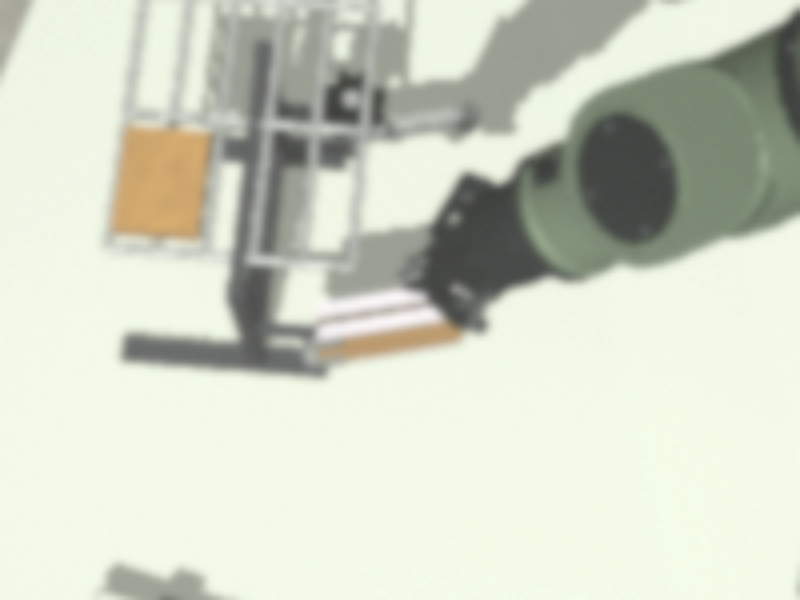

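The picture shows the folded pair at crop (390,320), nearly perpendicular to the frame, and the tool stuck above it with joint 6 at 0, so the wrist is at its singularity. I need the kinematics to lean via the flipped wrist (q5 about 180).

```bash
cat >> h.py <<'E'
def fk(q,g,d):
    q=np.asarray(q); T=R.identity(); p=np.array([0,0,d[0]])
    for i,a in enumerate("zyzyzyz"):
        T=T*R.from_euler(a,g[i]*q[i]+(d[4] if i==6 else 0),degrees=True)
        if i in(2,4,6): p=p+T.apply([0,0,d[1+(i-2)//2]])
    return T,p
E
python3 - <<'E'
from h import *
import itertools
from scipy.optimize import least_squares
s=arm.sense(); 
D=[([71.752,40.479,-1.581,85.061,1.261,54.483,-4.326],[157,-553,198],[[.962,.273,0],[.273,-.962,0],[0,0,-1]]),
([-8,49,-2,104,4,27,-91],[520.5,56,54],[[.977,.215,0],[.215,-.977,0],[0,0,-1]]),
([-21,38,11,94,-9,49,-130],[523.3,111,191.4],[[.835,-.551,0],[-.551,-.835,0],[0,0,-1]]),
([3,48,-10,104,15,29,-81],[527,-5,63],[[.895,.446,0],[.446,-.895,0],[0,0,-1]]),
(s["q"],np.array(s["ee_pos"])*1000,s["eef_rot"])]
best=[]
for g in itertools.product([1,-1],repeat=4):
    G=[g[0],1,g[1],1,g[2],1,g[3]]
    def f(d):
        r=[]
        for q,p,M in D:
            T,pp=fk(q,G,d); r+=list((pp-p)/10)+list((T.inv()*R.from_matrix(M)).as_rotvec()*30)
        return r
    for c in(0,90,180,270):
        o=least_squares(f,[300,400,400,250,c]); best.append((o.cost,G,o.x.round(1)))
best.sort(key=lambda b:b[0]); print(*best[:3],sep="\n"); print(np.round(s["q"],2))
E
```

```text
(np.float64(20.59473171551816), [-1, 1, -1, 1, -1, 1, -1], array([272.9, 538.6, 272.8, 329.5,  89.7]))
(np.float64(20.594731715518176), [-1, 1, -1, 1, -1, 1, -1], array([272.9, 538.6, 272.8, 329.5, 449.7]))
(np.float64(20.59473171551818), [-1, 1, -1, 1, -1, 1, -1], array([272.9, 538.6, 272.8, 329.5,  89.7]))
[ 7.7700e+00  2.6430e+01 -1.4890e+01  1.2184e+02 -5.4960e+01  5.0000e-02
 -2.5730e+01]
```

```bash
cat >> h.py <<'E'
G=[-1,1,-1,1,-1,1,-1]
def fk(q,d):
    q=np.asarray(q); T=R.identity(); p=np.array([0,0,d[0]]); off={0:(d[5],0),2:(d[6],d[1]),3:(d[7],0),4:(d[8],d[2]),5:(d[9],0),6:(0,d[3])}
    for i,a in enumerate("zyzyzyz"):
        T=T*R.from_euler(a,G[i]*q[i]+(d[4] if i==6 else 0),degrees=True)
        if i in off: p=p+T.apply([off[i][0],0,off[i][1]])
    return T,p
E
python3 - <<'E'
from h import *
from scipy.optimize import least_squares
s=arm.sense(); 
D=[([71.752,40.479,-1.581,85.061,1.261,54.483,-4.326],[157,-553,198],[[.962,.273,0],[.273,-.962,0],[0,0,-1]]),
([-1,23,-2,108,1,49,-80],[421.8,-20,261.6],[[.976,.216,.003],[.216,-.976,0],[.003,0,-1]]),
([-8,49,-2,104,4,27,-91],[520.5,56,54],[[.977,.215,0],[.215,-.977,0],[0,0,-1]]),
([-5,34,-4,97,3,49,-88],[509.9,35.5,211.6],[[.977,.215,.002],[.215,-.977,0],[0,0,-1]]),
([-21,38,11,94,-9,49,-130],[523.3,111,191.4],[[.835,-.551,0],[-.551,-.835,0],[0,0,-1]]),
([3,48,-10,104,15,29,-81],[527,-5,63],[[.895,.446,0],[.446,-.895,0],[0,0,-1]]),
([5,38,-14,97,12,47,-78],[524,-4.4,178],[[.898,.441,0],[.441,-.898,0],[0,0,-1]]),
(s["q"],np.array(s["ee_pos"])*1000,s["eef_rot"])]
def f(d):
    r=[]
    for i,(q,p,M) in enumerate(D):
        w=5 if i in(0,7) else 1
        T,pp=fk(q,d); r+=list((pp-p)/5*w)+list((T.inv()*R.from_matrix(M)).as_rotvec()*57*w)
    return np.array(r+list(np.array(d[5:])/50))
o=least_squares(f,[300,400,400,250,90,0,0,0,0,0]); print(o.cost,o.x.round(1)); print(o.fun[:-5].reshape(-1,6).round(1))
np.save("/tmp/d.npy",o.x)
E
```

```text
559.8611510447203 [246.6 540.9 251.5 357.3  90.   86.  -77.7  16.6  -7.5   3.5]
[[27.3  9.5 -0.5 -0.   0.   0.1]
 [-3.2  6.6 -3.2 -0.   0.1  1. ]
 [ 4.   4.8  4.1  0.3 -0.1 -0.5]
 [-1.6  4.1 -0.4  0.  -0.  -0.1]
 [-3.   9.8 -0.2  0.1  0.1 -0.2]
 [ 3.2  1.5  4.3 -0.1 -0.3 -0.6]
 [-0.8 -0.2  0.9 -0.   0.6  0.3]
 [-0.1  0.9 -0.6 -0.  -0.  -0. ]]
```

```bash
cat >> h.py <<'E'
def fk(q,d):
    q=np.asarray(q); T=R.identity(); p=np.array([0,0,d[0]]); off={0:(d[5],d[10],0),2:(d[6],d[11],d[1]),4:(d[8],d[12],d[2]),5:(d[9],d[7],0),6:(0,0,d[3])}
    for i,a in enumerate("zyzyzyz"):
        T=T*R.from_euler(a,G[i]*q[i]+(d[4] if i==6 else 0),degrees=True)
        if i in off: p=p+T.apply(off[i])
    return T,p
E
python3 - <<'E'
from h import *
from scipy.optimize import least_squares
s=arm.sense(); 
D=[([71.752,40.479,-1.581,85.061,1.261,54.483,-4.326],[157,-553,198],[[.962,.273,0],[.273,-.962,0],[0,0,-1]]),
([-1,23,-2,108,1,49,-80],[421.8,-20,261.6],[[.976,.216,.003],[.216,-.976,0],[.003,0,-1]]),
([-8,49,-2,104,4,27,-91],[520.5,56,54],[[.977,.215,0],[.215,-.977,0],[0,0,-1]]),
([-5,34,-4,97,3,49,-88],[509.9,35.5,211.6],[[.977,.215,.002],[.215,-.977,0],[0,0,-1]]),
([-21,38,11,94,-9,49,-130],[523.3,111,191.4],[[.835,-.551,0],[-.551,-.835,0],[0,0,-1]]),
([3,48,-10,104,15,29,-81],[527,-5,63],[[.895,.446,0],[.446,-.895,0],[0,0,-1]]),
([5,38,-14,97,12,47,-78],[524,-4.4,178],[[.898,.441,0],[.441,-.898,0],[0,0,-1]]),
(s["q"],np.array(s["ee_pos"])*1000,s["eef_rot"])]
def f(d):
    r=[]
    for i,(q,p,M) in enumerate(D):
        w=5 if i in(0,7) else 1
        T,pp=fk(q,d); r+=list((pp-p)/5*w)
    return np.array(r+list(np.array(d[5:])/100))
x0=np.array([300,400,400,250,90,0,0,0,0,0,0,0,0.]); o=least_squares(f,x0,x_scale=np.array([100.]*4+[1e-6]+[50]*8)); print(o.cost,o.x.round(1)); print((o.fun[:24].reshape(-1,3)).round(1))
d=o.x; d[4]=90; np.save("/tmp/d.npy",d)
lo=np.array([-155,-18.4,-90,0.5,-83.4,0,-161.9]);hi=np.array([155,123.9,86.8,140.4,263.4,116,161.9])
def ik(P,ro,q0):
    g=lambda q:np.r_[(fk(q,d)[1]-P)/10,(fk(q,d)[0].inv()*ro).as_rotvec()*10,(q-q0)*.0008]
    r=least_squares(g,np.clip(q0,lo+.1,hi-.1),bounds=(lo,hi)); return r
q=np.array(s["q"]);q2=q.copy();q2[4]=180;q2[5]=15;q2[6]+=-125 if q[6]>0 else 125
for nm,P,L in (("leaf start",lp(76,105,80,22),40),("leaf end",lp(0,105,80),40),("hi",lp(76,105,230,22),40),("keeper",st(-160,-160,70),40),("keepend",st(-80,-30,70),40),("wheel",st(-52,-120,128),40)):
    for b,q0 in(("n",q),("flip",q2)):
        r=ik(P,ori(0,L),q0); print(nm,b,r.cost.round(3),r.x.round(0))
E
```

```text
2.5017218543053605 [ 3.244e+02  5.222e+02  2.907e+02  3.553e+02  1.410e+01 -7.900e+00
 -2.000e-01 -3.200e+00 -1.100e+00 -5.800e+00 -5.900e+00 -1.960e+01
 -3.200e+00]
[[ 0.4  0.1  0. ]
 [ 0.2  1.1 -0.4]
 [ 0.7 -1.2 -0.2]
 [ 0.1 -0.4  0. ]
 [-0.1 -0.9  0.2]
 [-0.1 -0.2  0. ]
 [-0.3 -0.4  0. ]
 [-0.   0.   0. ]]
leaf start n 8.711 [  5.  43. -13. 121. -83.   0.   5.]
leaf start flip 1.003 [ -4.  49.   3. 140. 195.  42.  87.]
leaf end n 2.64 [ 24.  51. -24. 108. -83.   0.  21.]
leaf end flip 0.0 [ 19.  52. -14. 123. 191.  32. 105.]
hi n 1.783 [  3.  24. -12. 127. -83.   0.   0.]
hi flip 0.0 [  5.  27. -13. 140. 178.  27. 100.]
keeper n 1.042 [ 56.  57. -39. 111. -83.   0.  47.]
keeper flip 0.001 [ 48.  55. -23. 120. 212.  23. 109.]
keepend n 3.005 [ 31.  52. -27. 109. -83.   0.  26.]
keepend flip 0.001 [ 23.  54. -14. 126. 194.  35. 106.]
wheel n 0.291 [ 39.  50. -31. 105. -83.   0.  31.]
wheel flip 0.001 [ 38.  50. -27. 110. 199.  10. 108.]
```

```bash
cat >> h.py <<'E'
from scipy.optimize import least_squares
try: DH=np.load("/tmp/d.npy")
except Exception: pass
lo=np.array([-155,-18.4,-90,0.5,-83.4,0,-161.9]);hi=np.array([155,123.9,86.8,140.4,263.4,116,161.9])
def ik(P,ro,q0):
    g=lambda q:np.r_[(fk(q,DH)[1]-P)/10,(fk(q,DH)[0].inv()*ro).as_rotvec()*10,(q-q0)*.0008]
    return least_squares(g,np.clip(q0,lo+.1,hi-.1),bounds=(lo,hi))
E
python3 - <<'E'
from h import *
q=np.array(arm.sense()["q"]); print(q.round(1))
P=np.array([520,0,270.])
v=ik(P,ori(0,0),[5,30,-14,97,12,50,-90]); print("vert",v.cost.round(4),v.x.round(1))
f=ik(P,ori(0,35),[5,30,-14,120,185,20,95]); print("flip",f.cost.round(4),f.x.round(1))
a,b=v.x,f.x; prev=a; T0=None;L=[]
for t in np.linspace(0,1,17):
    c=a+(b-a)*t; c[5]=a[5]+(b[5]-a[5])*t
    g=lambda x:np.r_[(fk(np.r_[x,c[4:]],DH)[1]-P)/10,(x-c[:4])*.002]
    x=least_squares(g,c[:4]).x; qq=np.r_[x,c[4:]]; T,p=fk(qq,DH); L.append((p,T))
    z=T.as_matrix()[:,2]; print(t.round(2),qq.round(0),"z",z.round(2),"turn",0 if T0 is None else np.degrees((T0.inv()*T).magnitude()).round(1)); T0=T
np.save("/tmp/flip.npy",np.array([T.as_matrix() for _,T in L]))
print("leaf");
for t,lean in ((76,25),(76,30),(40,35),(0,40)): r=ik(lp(t,105,80,12),ori(0,lean),b); print(t,lean,r.cost.round(4),r.x.round(0))
r=ik(st(-52,-120,128),ori(0,45),b); print("wheel",r.cost.round(4),r.x.round(0))
for y in (-30,30): r=ik(st(-52,-120,128),ori(y,45),b); print("wheel",y,r.cost.round(4),r.x.round(0))
plan([(P,0,0)])
E
```

```text
[ 7.800e+00  2.640e+01 -1.490e+01  1.218e+02 -5.500e+01  1.000e-01
 -2.570e+01]
vert 0.0001 [  5.   31.4 -14.9  89.2   8.9  60.5 -89.7]
flip 0.0002 [ 19.1  21.5 -21.4 127.3 187.8   1.7  96.1]
0.0 [  5.  31. -15.  89.   9.  61. -90.] z [ 0. -0. -1.] turn 0
0.06 [  3.  30. -18.  94.  20.  57. -78.] z [ 0.07 -0.12 -0.99] turn 25.1
0.12 [  1.  28. -22. 100.  31.  53. -66.] z [ 0.15 -0.21 -0.97] turn 25.3
0.19 [ -1.  27. -24. 106.  42.  49. -55.] z [ 0.24 -0.27 -0.93] turn 25.3
0.25 [ -1.  26. -26. 113.  54.  46. -43.] z [ 0.33 -0.3  -0.89] turn 24.9
0.31 [ -1.  25. -27. 119.  65.  42. -32.] z [ 0.42 -0.3  -0.86] turn 24.0
0.38 [ -0.  24. -28. 124.  76.  38. -20.] z [ 0.49 -0.27 -0.83] turn 23.0
0.44 [  2.  23. -28. 128.  87.  35.  -8.] z [ 0.54 -0.23 -0.81] turn 21.8
0.5 [  4.  23. -27. 131.  98.  31.   3.] z [ 0.58 -0.18 -0.8 ] turn 20.9
0.56 [  6.  22. -26. 133. 109.  27.  15.] z [ 0.6  -0.13 -0.79] turn 20.2
0.62 [  9.  22. -25. 134. 121.  24.  26.] z [ 0.62 -0.08 -0.78] turn 19.8
0.69 [ 11.  22. -23. 135. 132.  20.  38.] z [ 0.63 -0.03 -0.78] turn 19.7
0.75 [ 13.  21. -22. 134. 143. 
[... 192 characters left out ...]
.94 [ 18.  22. -21. 129. 177.   5.  85.] z [ 0.58  0.11 -0.81] turn 21.8
1.0 [ 19.  22. -21. 127. 188.   2.  96.] z [ 0.56  0.12 -0.82] turn 22.5
leaf
76 25 0.0005 [ -0.  45.  -6. 132. 178.  22. 100.]
76 30 0.0008 [  2.  47.  -9. 138. 177.  35. 103.]
40 35 0.0008 [ 14.  50. -12. 136. 186.  38. 106.]
0 40 0.0007 [ 20.  52. -14. 125. 191.  33. 106.]
wheel 0.0007 [ 38.  51. -25. 114. 205.  20. 104.]
wheel -30 0.0009 [ 10.  49.  -2. 122. 167.  36.  95.]
wheel 30 1.727 [ 56.  61. -50. 105. 263.   0.  80.]
[([-6, 4, -9], [-0.01, -0.12, 0.0]), ([-11, 8, -19], [-0.01, -0.23, 0.0]), ([-17, 12, -28], [-0.02, -0.35, 0.01]), ([-22, 16, -37], [-0.03, -0.46, 0.01]), ([-28, 20, -46], [-0.03, -0.58, 0.01])]
```

```bash
python3 - <<'E'
from h import *
P=np.array([520,0,270.]); Z180=R.from_euler('z',180,degrees=True)
v=ik(P,ori(0,0),[5,30,-14,97,12,50,-90])
f=ik(P,ori(0,50)*Z180,[5,30,-14,120,185,20,-85]); print("flip",f.cost.round(4),f.x.round(1))
a,b=v.x,f.x; T0=None;L=[];n=26
for t in np.linspace(0,1,n+1):
    c=a+(b-a)*t
    g=lambda x:np.r_[(fk(np.r_[x,c[4:]],DH)[1]-P)/10,(x-c[:4])*.002]
    qq=np.r_[least_squares(g,c[:4]).x,c[4:]]; T,p=fk(qq,DH); L.append(T)
    if T0 is not None: print(qq.round(0),"z",T.as_matrix()[:,2].round(2),"turn",np.degrees((T0.inv()*T).magnitude()).round(1))
    T0=T
np.save("/tmp/flip.npy",np.array([T.as_matrix() for T in L]))
for i in range(0,n,5): print([np.round((L[i].inv()*T).as_rotvec(),2).tolist() for T in L[i+1:i+6]])
E
python3 -m crank '[{"gripper":0,"offset":[-6,4,-9],"angular":[0,-0.12,0]},{"gripper":0,"offset":[-11,8,-19],"angular":[0,-0.23,0]},{"gripper":0,"offset":[-17,12,-28],"angular":[0,-0.35,0]},{"gripper":0,"offset":[-22,16,-37],"angular":[0,-0.46,0]},{"gripper":0,"offset":[-28,20,-46],"angular":[-0.02,-0.58,0]}]'
python3 -c "
from h import *
pr()"
```

```text
flip 0.1881 [ 19.   24.8 -15.2 140.4 199.3  30.1 -90. ]
[  3.  31. -17.  91.  16.  59. -90.] z [ 0.03 -0.09 -1.  ] turn 9.5
[  1.  30. -19.  94.  24.  58. -90.] z [ 0.07 -0.16 -0.98] turn 9.6
[ -0.  30. -22.  97.  31.  57. -90.] z [ 0.12 -0.23 -0.97] turn 9.7
[ -2.  29. -23. 101.  38.  56. -90.] z [ 0.17 -0.29 -0.94] turn 9.7
[ -3.  29. -25. 105.  45.  55. -90.] z [ 0.23 -0.34 -0.91] turn 9.7
[ -4.  28. -27. 109.  53.  53. -90.] z [ 0.29 -0.37 -0.88] turn 9.7
[ -5.  28. -28. 114.  60.  52. -90.] z [ 0.35 -0.39 -0.85] turn 9.5
[ -5.  27. -29. 118.  67.  51. -90.] z [ 0.41 -0.39 -0.82] turn 9.2
[ -5.  27. -30. 122.  75.  50. -90.] z [ 0.47 -0.39 -0.79] turn 8.8
[ -5.  27. -30. 126.  82.  49. -90.] z [ 0.52 -0.37 -0.77] turn 8.3
[ -4.  26. -30. 130.  89.  48. -90.] z [ 0.57 -0.34 -0.75] turn 7.7
[ -4.  26. -30. 133.  97.  46. -90.] z [ 0.6  -0.31 -0.73] turn 7.1
[ -2.  26. -29. 136. 104.  45. -90.] z [ 0.63 -0.27 -0.72] turn 6.6
[ -1.  25. -29. 138. 111.  44. -90.] z [ 0.66 -0.24 -0.71] turn 6.1
[  0.  25. -28. 140. 119.  43. -90.] z [ 0.68 -0.2  -0.7 ] turn 5.6
[  2.  25. -27. 141. 126
[... 896 characters left out ...]
 [-0.28, 0.01, -0.58], [-0.34, 0.02, -0.72]]
[[-0.05, 0.01, -0.12], [-0.11, 0.02, -0.24], [-0.15, 0.03, -0.34], [-0.2, 0.05, -0.44], [-0.24, 0.06, -0.52]]
[[-0.04, 0.01, -0.08], [-0.08, 0.02, -0.16], [-0.12, 0.04, -0.24], [-0.15, 0.05, -0.31], [-0.19, 0.05, -0.38]]
[[-0.03, 0.01, -0.07], [-0.07, 0.02, -0.15], [-0.1, 0.02, -0.23], [-0.13, 0.03, -0.31], [-0.16, 0.03, -0.39]]
[[-0.03, 0.0, -0.09]]
time_s: 9.25
ee_pos: [0.5194, 0.0008, 0.2699]
eef_rot: [[0.956, 0.235, 0.178], [0.225, -0.972, 0.073], [0.19, -0.03, -0.981]]
wrist_force: [0.4, 0.9, -1.6]
grip_width: 0.0001
finger_force: 0.0
9.2 [519.4   0.8 269.9] [ 0.4  0.9 -1.6] q7 [-21.  29.  33. 102. -29.  47. -49.] stand [-154.5   64.9  269.9]
```

```bash
cat >> h.py <<'E'
def flip(P,lean=40,n=26,rows=10):
    s=arm.sense(); a=np.array(s["q"]); P0=np.array(s["ee_pos"])*1000; T0=R.from_matrix(s["eef_rot"]); print("now",a.round(0),P0.round(0))
    f=ik(P,ori(0,lean)*R.from_euler('z',180,degrees=True),np.array([10,30,-5,120,185,20,-85])); b=f.x; print("goal",f.cost.round(4),b.round(0))
    L=[(P0,T0)]
    for t in np.linspace(0,1,n+1)[1:]:
        c=a+(b-a)*t; Pt=P0+(P-P0)*min(1,2*t)
        g=lambda x:np.r_[(fk(np.r_[x,c[4:]],DH)[1]-Pt)/10,(x-c[:4])*.002]
        qq=np.r_[least_squares(g,c[:4]).x,c[4:]]; T,p=fk(qq,DH); L.append((Pt,T))
    print("max turn",max(np.degrees((L[i][1].inv()*L[i+1][1]).magnitude()) for i in range(n)).round(1))
    for i in range(0,min(n,rows),5): print([(np.round(L[i][1].inv().apply(p-L[i][0])).astype(int).tolist(),np.round((L[i][1].inv()*T).as_rotvec(),2).tolist()) for p,T in L[i+1:i+6]])
E
python3 - <<'E'
from h import *
flip(np.array([550,-20,300.]),42,32,35)
E
```

```text
now [-21.  29.  33. 102. -29.  47. -49.] [519.   1. 270.]
goal 0.0004 [ 29.  22. -29. 127. 194.   7. -86.]
max turn 7.7
[([2, 2, -2], [-0.05, -0.02, -0.13]), ([4, 3, -3], [-0.09, -0.04, -0.24]), ([6, 5, -5], [-0.14, -0.05, -0.35]), ([8, 7, -6], [-0.19, -0.07, -0.47]), ([9, 8, -8], [-0.23, -0.08, -0.58])]
[([0, 3, -1], [-0.04, -0.01, -0.11]), ([1, 5, -2], [-0.09, -0.02, -0.22]), ([1, 8, -4], [-0.13, -0.03, -0.33]), ([2, 11, -5], [-0.17, -0.04, -0.44]), ([2, 13, -6], [-0.21, -0.04, -0.54])]
[([-1, 3, -1], [-0.04, -0.0, -0.1]), ([-2, 5, -1], [-0.08, -0.0, -0.2]), ([-3, 8, -2], [-0.12, -0.0, -0.3]), ([-4, 11, -2], [-0.16, 0.0, -0.39]), ([-5, 14, -3], [-0.19, 0.0, -0.48])]
[([-2, 2, 0], [-0.04, 0.0, -0.09]), ([-2, 2, 0], [-0.07, 0.01, -0.17]), ([-2, 2, 0], [-0.1, 0.02, -0.25]), ([-2, 2, 0], [-0.13, 0.03, -0.33]), ([-2, 2, 0], [-0.16, 0.04, -0.41])]
[([0, 0, 0], [-0.03, 0.01, -0.07]), ([0, 0, 0], [-0.06, 0.02, -0.15]), ([0, 0, 0], [-0.08, 0.03, -0.22]), ([0, 0, 0], [-0.11, 0.04, -0.29]), ([0, 0, 0], [-0.14, 0.05, -0.37])]
[([0, 0, 0], [-0.03, 0.01, -0.07]), ([0, 0, 0], [-0.05, 0.02, -0.15]), ([0, 0, 0], [-0.07, 0.02, -0.23]), ([0, 0, 0], [-0.09, 0.03, -0.31]), ([0, 0, 0], [-0.12, 0.03, -0.39])]
[([0, 0, 0], [-0.02, 0.01, -0.09]), ([0, 0, 0], [-0.04, 0.01, -0.17])]
```

```bash
python3 -m crank '[{"gripper":0,"offset":[2,2,-2],"angular":[-0.05,-0.02,-0.13]},{"gripper":0,"offset":[4,3,-3],"angular":[-0.09,-0.04,-0.24]},{"gripper":0,"offset":[6,5,-5],"angular":[-0.14,-0.05,-0.35]},{"gripper":0,"offset":[8,7,-6],"angular":[-0.19,-0.07,-0.47]},{"gripper":0,"offset":[9,8,-8],"angular":[-0.23,-0.08,-0.58]}]' | head -1
python3 -m crank '[{"gripper":0,"offset":[0,3,-1],"angular":[-0.04,-0.01,-0.11]},{"gripper":0,"offset":[1,5,-2],"angular":[-0.09,-0.02,-0.22]},{"gripper":0,"offset":[1,8,-4],"angular":[-0.13,-0.03,-0.33]},{"gripper":0,"offset":[2,11,-5],"angular":[-0.17,-0.04,-0.44]},{"gripper":0,"offset":[2,13,-6],"angular":[-0.21,-0.04,-0.54]}]' | head -1
python3 - <<'E'
from h import *
flip(np.array([550,-20,300.]),42,24,24)
E
```

```text
time_s: 9.75
time_s: 10.25
now [-39.  28.  37. 111.   7.  26. -27.] [540. -10. 288.]
goal 0.0004 [ 29.  22. -29. 127. 194.   7. -86.]
max turn 6.3
[([-1, 1, 0], [-0.01, -0.01, -0.11]), ([-2, 3, -1], [-0.03, -0.01, -0.2]), ([-2, 4, -1], [-0.05, -0.02, -0.3]), ([-3, 5, -1], [-0.08, -0.02, -0.39]), ([-4, 7, -2], [-0.1, -0.02, -0.48])]
[([-1, 1, 0], [-0.03, -0.0, -0.09]), ([-3, 2, 0], [-0.05, -0.0, -0.17]), ([-4, 3, -1], [-0.08, -0.0, -0.25]), ([-5, 3, -1], [-0.11, 0.0, -0.33]), ([-7, 4, -1], [-0.14, 0.0, -0.4])]
[([-2, 0, 0], [-0.03, 0.0, -0.07]), ([-3, 1, 0], [-0.06, 0.0, -0.14]), ([-3, 1, 0], [-0.09, 0.01, -0.21]), ([-3, 1, 0], [-0.12, 0.01, -0.28]), ([-3, 1, 0], [-0.15, 0.02, -0.34])]
[([0, 0, 0], [-0.03, 0.0, -0.07]), ([0, 0, 0], [-0.06, 0.01, -0.13]), ([0, 0, 0], [-0.08, 0.01, -0.2]), ([0, 0, 0], [-0.11, 0.02, -0.26]), ([0, 0, 0], [-0.14, 0.02, -0.33])]
[([0, 0, 0], [-0.03, 0.0, -0.07]), ([0, 0, 0], [-0.05, 0.0, -0.14]), ([0, 0, 0], [-0.08, 0.0, -0.21]), ([0, 0, 0], [-0.1, 0.0, -0.28])]
```

```bash
python3 -m crank '[{"gripper":0,"offset":[-1,1,0],"angular":[-0.01,-0.01,-0.11]},{"gripper":0,"offset":[-2,3,-1],"angular":[-0.03,-0.01,-0.2]},{"gripper":0,"offset":[-2,4,-1],"angular":[-0.05,-0.02,-0.3]},{"gripper":0,"offset":[-3,5,-1],"angular":[-0.08,-0.02,-0.39]},{"gripper":0,"offset":[-4,7,-2],"angular":[-0.1,-0.02,-0.48]}]' | head -1
python3 - <<'E'
from h import *
pr()
E
python3 -m crank '[{"gripper":0,"offset":[-1,1,0],"angular":[-0.03,0,-0.09]},{"gripper":0,"offset":[-3,2,0],"angular":[-0.05,0,-0.17]},{"gripper":0,"offset":[-4,3,-1],"angular":[-0.08,0,-0.25]},{"gripper":0,"offset":[-5,3,-1],"angular":[-0.11,0,-0.33]},{"gripper":0,"offset":[-7,4,-1],"angular":[-0.14,0,-0.4]}]' | head -1
python3 - <<'E'
from h import *
pr();print(np.round(arm.sense()["eef_rot"],2).tolist())
flip(np.array([550,-20,300.]),42,20,20)
E
```

```text
time_s: 10.75
10.8 [543.7 -14.2 292.9] [ 0.1 -0.8  0.8] q7 [-40.  26.  37. 116.  21.  18. -14.] stand [-134.    44.9  292.9]
time_s: 11.25
11.2 [547.8 -18.6 298. ] [ 0.6 -0.6  0.4] q7 [-40.  25.  40. 124.  36.   3.  -3.] stand [-131.    39.8  298. ]
[[-0.47, 0.67, 0.57], [0.7, 0.68, -0.22], [-0.54, 0.3, -0.79]]
now [-40.  25.  40. 124.  36.   3.  -3.] [548. -19. 298.]
goal 0.0004 [ 29.  22. -29. 127. 194.   7. -86.]
max turn 3.4
[([0, 0, 0], [-0.0, 0.02, -0.05]), ([-1, 0, 0], [-0.02, 0.04, -0.1]), ([-1, 0, 0], [-0.03, 0.04, -0.15]), ([-1, 0, 0], [-0.04, 0.05, -0.2]), ([-2, 1, 0], [-0.06, 0.06, -0.25])]
[([0, 0, 0], [-0.01, 0.0, -0.05]), ([-1, 0, 0], [-0.03, 0.0, -0.1]), ([-1, 0, 0], [-0.05, 0.0, -0.15]), ([-1, 0, 0], [-0.06, 0.0, -0.2]), ([-2, 0, 0], [-0.08, 0.0, -0.25])]
[([0, 0, 0], [-0.02, -0.0, -0.05]), ([0, 0, 0], [-0.04, -0.01, -0.1]), ([0, 0, 0], [-0.06, -0.01, -0.15]), ([0, 0, 0], [-0.08, -0.01, -0.19]), ([0, 0, 0], [-0.1, -0.02, -0.24])]
[([0, 0, 0], [-0.02, -0.01, -0.05]), ([0, 0, 0], [-0.04, -0.01, -0.09]), ([0, 0, 0], [-0.07, -0.02, -0.13]), ([0, 0, 0], [-0.09, -0.03, -0.18]), ([0, 0, 0], [-0.12, -0.04, -0.22])]
```

Run:
```python
from h import *
Z180=R.from_euler('z',180,degrees=True); now=np.array(arm.sense()["q"])
T={"here":(np.array([550,-20,300.]),ori(0,40)),"leaf0":(lp(76,105,80,12),ori(0,28)),"leaf1":(lp(0,105,80),ori(0,40)),"keep0":(st(-150,-165,70),ori(0,40)),"keep1":(st(-80,-30,70),ori(0,40)),"wheel":(st(-52,-120,128),ori(0,42))}
for k,(P,o) in T.items():
    sol={}
    for q3 in(-50,-25,0,25,50):
        for q5 in(-40,0,45,90,135,180,220):
            for z in(0,1):
                s=np.array([-q3*.7+10,35,q3,115,q5,25,-85 if z else 0]); g=lambda q:np.r_[(fk(q,DH)[1]-P)/10,(fk(q,DH)[0].inv()*(o*Z180 if z else o)).as_rotvec()*10,(q[2]-q3)*.01]
                r=least_squares(g,np.clip(s,lo+.1,hi-.1),bounds=(lo,hi))
                if np.sum(r.fun[:6]**2)<.01 and r.x[5]>8: sol[tuple(np.round(r.x/6).astype(int))]=(z,r.x.round(0))
    print(k); 
    for z,x in sorted(sol.values(),key=lambda t:(t[0],t[1][2])): print("  ",z,x.astype(int).tolist())
```

```text
here
   0 [7, 20, 0, 125, 256, 13, 29]
   0 [-10, 22, 25, 125, 260, 23, 25]
   0 [-25, 27, 50, 126, 263, 38, 22]
   1 [42, 26, -50, 126, 111, 11, -3]
   1 [7, 20, 0, 125, 256, 13, -151]
   1 [-10, 22, 25, 125, 260, 23, -155]
   1 [-25, 27, 50, 126, 263, 38, -158]
leaf0
   0 [23, 54, -50, 137, 130, 45, 152]
   0 [11, 48, -25, 136, 155, 32, 126]
   0 [-4, 46, 0, 136, 188, 30, 91]
   0 [-18, 49, 25, 136, 217, 38, 60]
   0 [-29, 57, 50, 136, 235, 54, 41]
   1 [23, 54, -50, 137, 130, 45, -28]
   1 [11, 48, -25, 136, 155, 32, -54]
   1 [-4, 46, 0, 136, 188, 30, -89]
   1 [-18, 49, 25, 136, 217, 38, -120]
   1 [-29, 57, 50, 136, 235, 54, -139]
leaf1
   0 [48, 83, -89, 124, 122, 69, -162]
   0 [38, 61, -50, 124, 146, 38, 160]
   0 [25, 54, -25, 123, 177, 31, 123]
   0 [11, 52, 0, 123, 206, 35, 87]
   0 [-4, 55, 25, 123, 223, 48, 62]
   0 [-15, 64, 50, 124, 232, 66, 45]
   1 [38, 61, -50, 124, 146, 38, -20]
   1 [25, 54, -25, 123, 177, 31, -57]
   1 [11, 52, 0, 123, 206, 35, -93]
   1 [-4, 55, 25, 123, 223, 48, -118]
   1 [-15, 64, 50, 124, 232, 66, -135]
keep0
   0 [66, 68, -60, 120, 132, 28
[... 467 characters left out ...]
9, 55, -25, 126, 181, 33, 123]
   0 [15, 53, 0, 126, 208, 39, 89]
   0 [1, 57, 25, 126, 224, 52, 67]
   0 [-11, 65, 50, 126, 233, 71, 50]
   1 [42, 62, -50, 126, 150, 39, -20]
   1 [29, 55, -25, 126, 181, 33, -57]
   1 [15, 53, 0, 126, 208, 39, -91]
   1 [1, 57, 25, 126, 224, 52, -113]
   1 [-11, 65, 50, 126, 233, 71, -130]
wheel
   0 [47, 55, -43, 112, 152, 15, 162]
   0 [37, 50, -25, 111, 205, 14, 103]
   0 [23, 48, 0, 112, 236, 28, 65]
   0 [9, 51, 25, 112, 244, 45, 50]
   0 [-2, 59, 50, 113, 245, 65, 40]
   1 [50, 57, -50, 113, 137, 19, -1]
   1 [37, 50, -25, 111, 205, 14, -77]
   1 [23, 48, 0, 112, 236, 28, -115]
   1 [9, 51, 25, 112, 244, 45, -130]
   1 [-2, 59, 50, 113, 245, 65, -140]
```

```bash
cat >> h.py <<'E'
Z180=R.from_euler('z',180,degrees=True)
def qpath(vias,goalP,goalO,seed,rows=10,per=7.5):
    s=arm.sense(); a=np.array(s["q"]); P0=np.array(s["ee_pos"])*1000; T0=R.from_matrix(s["eef_rot"]); print("now",a.round(0),P0.round(0))
    r=ik(goalP,goalO,np.array(seed,float)); b=r.x; print("goal",r.cost.round(4),b.round(0))
    pts=[a]+[np.r_[a[:4]+(b[:4]-a[:4])*(i+1)/(len(vias)+1),v] for i,v in enumerate(vias)]+[b]
    Q=[]; 
    for i in range(len(pts)-1): Q+=[pts[i]+(pts[i+1]-pts[i])*t for t in np.linspace(0,1,60)[1:]]
    F=[(P0,T0)]; N=len(Q); x=a[:4]
    for k,c in enumerate(Q):
        Pt=P0+(goalP-P0)*(k+1)/N
        g=lambda y:np.r_[(fk(np.r_[y,c[4:]],DH)[1]-Pt)/10,(y-c[:4])*.002]
        x=least_squares(g,c[:4]).x; T=fk(np.r_[x,c[4:]],DH)[0]
        if k==N-1 or np.degrees((F[-1][1].inv()*T).magnitude())>per-.8 or np.linalg.norm(Pt-F[-1][0])>35: F.append((Pt,T)); 
        if k%12==0: print("   ",np.r_[x,c[4:]].round(0),T.as_matrix()[:,2].round(2))
    L=F; print("rows",len(L)-1)
    for i in range(0,min(len(L)-1,rows),5): print([(np.round(L[i][1].inv().apply(p-L[i][0])).astype(int).tolist(),np.round((L[i][1].inv()*T).as_rotvec(),2).tolist()) for p,T in L[i+1:i+6]])
E
python3 - <<'E'
from h import *
qpath([[60,35,-20],[140,35,-80]],st(-140,20,220),ori(0,40)*Z180,[-10,30,25,125,230,35,-125],30)
E
```

```text
now [-40.  25.  40. 124.  36.   3.  -3.] [548. -19. 298.]
goal 0.0 [  -4.   33.   25.  133.  235.   36. -124.]
    [-40.  25.  39. 124.  36.   3.  -3.] [ 0.56 -0.22 -0.8 ]
    [-39.  26.  36. 122.  41.  10.  -7.] [ 0.52 -0.28 -0.81]
    [-39.  27.  33. 120.  46.  16. -10.] [ 0.49 -0.34 -0.81]
    [-39.  29.  29. 118.  51.  23. -14.] [ 0.46 -0.41 -0.79]
    [-39.  31.  25. 117.  56.  30. -17.] [ 0.43 -0.48 -0.76]
    [-39.  33.  21. 117.  63.  35. -22.] [ 0.43 -0.54 -0.72]
    [-39.  33.  19. 123.  79.  35. -34.] [ 0.5  -0.54 -0.68]
    [-37.  33.  17. 128.  95.  35. -46.] [ 0.57 -0.51 -0.65]
    [-35.  33.  16. 133. 112.  35. -59.] [ 0.62 -0.45 -0.64]
    [-31.  33.  17. 137. 128.  35. -71.] [ 0.66 -0.38 -0.65]
    [-27.  32.  17. 139. 145.  35. -82.] [ 0.68 -0.3  -0.67]
    [-23.  32.  19. 141. 164.  35. -91.] [ 0.7  -0.21 -0.68]
    [ -17.   32.   21.  141.  183.   36. -100.] [ 0.7  -0.11 -0.71]
    [ -12.   32.   23.  139.  203.   36. -109.] [ 0.69 -0.02 -0.73]
    [  -7.   32.   24.  136.  222.   36. -118.] [ 0.66  0.08 -0.75]
rows 13
[([2, -3, 5], [0.09, -0.0, -0.08]), ([5, -7, 11], [0.18, -0.03, -0.17]), ([7, -10, 16], [0.26, -0.08, -0.25]), ([9, -13, 20], [0.33, -0.13, -0.34]), ([11, -16, 25], [0.31, -0.18, -0.45])]
[([4, 0, 5], [-0.05, -0.06, -0.09]), ([8, 0, 10], [-0.14, -0.1, -0.15]), ([13, -1, 17], [-0.26, -0.11, -0.15]), ([17, -1, 22], [-0.37, -0.1, -0.22]), ([21, -1, 27], [-0.48, -0.08, -0.28])]
[([4, -1, 4], [-0.11, 0.02, -0.05]), ([8, -2, 8], [-0.2, 0.05, -0.12]), ([11, -3, 10], [-0.27, 0.08, -0.18])]
```

Only 13 rows. I'll send the first call, then check.

```bash
python3 -m crank '[{"gripper":0,"offset":[2,-3,5],"angular":[0.09,0,-0.08]},{"gripper":0,"offset":[5,-7,11],"angular":[0.18,-0.03,-0.17]},{"gripper":0,"offset":[7,-10,16],"angular":[0.26,-0.08,-0.25]},{"gripper":0,"offset":[9,-13,20],"angular":[0.33,-0.13,-0.34]},{"gripper":0,"offset":[11,-16,25],"angular":[0.31,-0.18,-0.45]}]' | head -1
python3 - <<'E'
from h import *
pr()
qpath([[100,35,-40],[160,35,-85]],st(-140,20,240),ori(0,40)*Z180,[-10,30,25,125,230,35,-125],30)
E
```

```text
time_s: 11.75
11.8 [547.9 -26.7 268.1] [ 2.  -0.7 -1.9] q7 [-54.  41.  51. 120.  51.  15.  -7.] stand [-132.7   31.9  268.1]
now [-54.  41.  51. 120.  51.  15.  -7.] [548. -27. 268.]
goal 0.0001 [  -4.   29.   24.  131.  239.   32. -129.]
    [-55.  41.  50. 121.  52.  15.  -7.] [ 0.48 -0.55 -0.69]
    [-54.  41.  46. 121.  62.  19. -14.] [ 0.48 -0.57 -0.67]
    [-52.  41.  41. 122.  72.  23. -21.] [ 0.49 -0.59 -0.64]
    [-51.  41.  37. 124.  82.  27. -28.] [ 0.52 -0.61 -0.6 ]
    [-50.  41.  33. 127.  92.  32. -34.] [ 0.55 -0.61 -0.57]
    [-48.  41.  29. 130. 102.  35. -42.] [ 0.59 -0.58 -0.55]
    [-45.  39.  28. 134. 114.  35. -51.] [ 0.63 -0.52 -0.57]
    [-41.  37.  27. 137. 126.  35. -60.] [ 0.66 -0.46 -0.6 ]
    [-37.  35.  26. 139. 139.  35. -69.] [ 0.68 -0.39 -0.62]
    [-33.  34.  25. 140. 151.  35. -78.] [ 0.7  -0.31 -0.64]
    [-28.  32.  25. 141. 164.  35. -87.] [ 0.71 -0.24 -0.67]
    [-22.  31.  25. 141. 180.  34. -96.] [ 0.71 -0.15 -0.69]
    [ -17.   30.   25.  140.  196.   34. -105.] [ 0.7  -0.06 -0.71]
    [ -11.   30.   25.  137.  212.   33. -114.] [ 0.68  0.02 -0.73]
    [  -7.   29.   24.  134.  229.   33. -123.] [ 0.65  0.09 -0.75]
rows 11
[([2, -1, 2], [0.03, -0.02, -0.12]), ([3, -1, 4], [0.05, -0.07, -0.23]), ([5, -2, 7], [0.05, -0.13, -0.34]), ([7, -3, 9], [-0.02, -0.18, -0.42]), ([9, -3, 12], [-0.14, -0.18, -0.41])]
[([2, 0, 2], [-0.11, -0.01, 0.05]), ([5, 0, 4], [-0.22, -0.0, 0.1]), ([7, 0, 6], [-0.34, 0.01, 0.1]), ([9, 0, 7], [-0.46, 0.02, 0.08]), ([11, -1, 9], [-0.56, 0.04, 0.02])]
[([1, 0, 1], [-0.04, 0.02, -0.04])]
```

```bash
python3 -m crank '[{"gripper":0,"offset":[2,-1,2],"angular":[0.03,-0.02,-0.12]},{"gripper":0,"offset":[3,-1,4],"angular":[0.05,-0.07,-0.23]},{"gripper":0,"offset":[5,-2,7],"angular":[0.05,-0.13,-0.34]},{"gripper":0,"offset":[7,-3,9],"angular":[-0.02,-0.18,-0.42]},{"gripper":0,"offset":[9,-3,12],"angular":[-0.14,-0.18,-0.41]}]' | head -1
python3 - <<'E'
from h import *
pr()
qpath([[150,35,-60],[190,35,-95]],st(-140,20,240),ori(0,40)*Z180,[-10,30,25,125,230,35,-125],30)
E
```

```text
time_s: 12.25
12.2 [ 5.614e+02 -1.000e-01  2.918e+02] [0.9 0.6 0.8] q7 [-62.  44.  65. 124.  86.   0. -17.] stand [-113.7   54.9  291.8]
now [-62.  44.  65. 124.  86.   0. -17.] [561.  -0. 292.]
goal 0.0001 [  -4.   29.   24.  131.  239.   32. -129.]
    [-62.  44.  64. 124.  87.   1. -18.] [ 0.6  -0.47 -0.65]
    [-61.  43.  59. 125. 100.   8. -26.] [ 0.6  -0.5  -0.62]
    [-60.  43.  54. 128. 113.  15. -35.] [ 0.63 -0.51 -0.58]
    [-57.  42.  49. 131. 126.  22. -44.] [ 0.67 -0.5  -0.55]
    [-54.  41.  45. 136. 139.  29. -53.] [ 0.71 -0.45 -0.54]
    [-50.  40.  43. 140. 151.  35. -61.] [ 0.74 -0.39 -0.54]
    [-46.  38.  41. 140. 159.  35. -68.] [ 0.74 -0.34 -0.58]
    [-41.  36.  39. 141. 168.  35. -75.] [ 0.74 -0.28 -0.61]
    [-36.  34.  37. 141. 176.  35. -83.] [ 0.74 -0.22 -0.64]
    [-31.  32.  35. 141. 184.  35. -90.] [ 0.73 -0.17 -0.66]
    [-26.  31.  33. 140. 193.  35. -97.] [ 0.72 -0.11 -0.68]
    [ -21.   30.   32.  139.  203.   34. -104.] [ 0.71 -0.05 -0.7 ]
    [ -16.   30.   30.  137.  213.   34. -111.] [ 0.69  0.   -0.72]
    [ -11.   30.   28.  135.  223.   33. -118.] [ 0.67  0.06 -0.74]
    [  -7.   29.   25.  133.  233.   33. -124.] [ 0.65  0.11 -0.76]
rows 11
[([4, -1, 3], [0.04, -0.02, -0.12]), ([8, -2, 6], [0.06, -0.06, -0.23]), ([12, -4, 10], [0.06, -0.12, -0.34]), ([17, -5, 14], [-0.01, -0.2, -0.4]), ([21, -7, 17], [-0.1, -0.19, -0.32])]
[([5, 0, 3], [-0.08, -0.01, 0.09]), ([11, 0, 5], [-0.16, -0.01, 0.18]), ([16, 0, 8], [-0.25, 0.0, 0.27]), ([24, -1, 12], [-0.36, 0.01, 0.32]), ([32, -1, 16], [-0.48, 0.04, 0.33])]
[([3, -2, 1], [-0.04, 0.02, -0.0])]
```

```bash
python3 -m crank '[{"gripper":0,"offset":[4,-1,3],"angular":[0.04,-0.02,-0.12]},{"gripper":0,"offset":[8,-2,6],"angular":[0.06,-0.06,-0.23]},{"gripper":0,"offset":[12,-4,10],"angular":[0.06,-0.12,-0.34]},{"gripper":0,"offset":[17,-5,14],"angular":[-0.01,-0.2,-0.4]},{"gripper":0,"offset":[21,-7,17],"angular":[-0.1,-0.19,-0.32]}]' | head -1
python3 - <<'E'
from h import *
pr()
qpath([[180,35,-70]],st(-140,20,240),ori(0,40)*Z180,[-10,30,25,125,230,35,-125],30)
E
```

```text
time_s: 12.75
12.8 [555.1 -17.2 272. ] [ 0.9 -0.9 -0.1] q7 [-37.  34.  22. 140. 138.  41. -48.] stand [-123.6   39.6  272. ]
now [-37.  34.  22. 140. 138.  41. -48.] [555. -17. 272.]
goal 0.0001 [  -4.   29.   24.  131.  239.   32. -129.]
    [-37.  34.  22. 140. 139.  41. -49.] [ 0.74 -0.35 -0.57]
    [-33.  33.  22. 141. 147.  40. -53.] [ 0.74 -0.3  -0.6 ]
    [-30.  32.  22. 141. 156.  39. -58.] [ 0.74 -0.25 -0.62]
    [-27.  31.  23. 141. 164.  37. -62.] [ 0.74 -0.21 -0.64]
    [-23.  30.  23. 141. 173.  36. -66.] [ 0.73 -0.16 -0.66]
    [-20.  30.  23. 141. 182.  35. -72.] [ 0.73 -0.11 -0.68]
    [-16.  29.  23. 140. 194.  34. -84.] [ 0.72 -0.06 -0.7 ]
    [-13.  29.  24. 138. 206.  34. -96.] [ 0.7   0.   -0.71]
    [  -9.   29.   24.  136.  218.   33. -108.] [ 0.68  0.06 -0.73]
    [  -6.   29.   24.  134.  230.   33. -120.] [ 0.65  0.11 -0.75]
rows 6
[([8, 0, 4], [-0.12, -0.02, 0.02]), ([17, 1, 8], [-0.24, -0.04, 0.02]), ([23, 1, 11], [-0.32, -0.04, 0.11]), ([27, 1, 13], [-0.4, -0.03, 0.21]), ([32, 2, 15], [-0.48, 0.0, 0.29])]
[([4, -2, 2], [-0.07, 0.03, 0.06])]
```

```bash
python3 -m crank '[{"gripper":0,"offset":[8,0,4],"angular":[-0.12,-0.02,0.02]},{"gripper":0,"offset":[17,1,8],"angular":[-0.24,-0.04,0.02]},{"gripper":0,"offset":[23,1,11],"angular":[-0.32,-0.04,0.11]},{"gripper":0,"offset":[27,1,13],"angular":[-0.4,-0.03,0.21]},{"gripper":0,"offset":[32,2,15],"angular":[-0.48,0,0.29]}]' | head -1
cat >> h.py <<'E'
_ori0=ori
def ori(yaw,lean): return _ori0(yaw,lean)*Z180   # wrist flipped: tool turned half round
E
python3 - <<'E'
from h import *
pr()
plan([(lp(76,108,200,25),0,32),(lp(76,108,80,20),0,28,35)]+[(lp(t,108,80),0,l,12) for t,l in ((76,28),(66,31),(56,34),(46,37),(36,40))])
for t,l in((76,28),(40,38),(0,40)): r=ik(lp(t,108,80),ori(0,l),np.array([-10,30,25,125,230,35,-125])); print(r.cost.round(4),r.x.round(0))
E
```

```text
time_s: 13.25
13.2 [547.6 -35.  246.4] [ 0.2  0.3 -1. ] q7 [  1.  28.  -8. 140. 160.  33. -55.] stand [-134.8   23.9  246.4]
[([9, 33, 0], [-0.08, 0.06, 0.06]), ([19, 67, -1], [-0.16, 0.12, 0.11]), ([28, 100, -1], [-0.24, 0.17, 0.17]), ([48, 108, 20], [-0.24, 0.19, 0.17]), ([67, 115, 42], [-0.24, 0.21, 0.17])]
[([15, -1, 26], [-0.0, 0.02, -0.0]), ([29, -2, 52], [0.0, 0.03, 0.0]), ([27, -12, 53], [-0.0, 0.03, -0.0]), ([25, -22, 55], [-0.0, 0.03, -0.0]), ([24, -31, 55], [-0.0, 0.01, -0.0])]
[([-1, -9, 1], [-0.0, -0.03, 0.0]), ([-3, -18, 2], [0.0, -0.05, 0.0]), ([-6, -28, 3], [0.0, -0.08, 0.0]), ([-10, -36, 6], [0.0, -0.1, 0.0]), ([-14, -45, 8], [0.0, -0.13, 0.0])]
[([-5, -8, 4], [0.0, -0.03, -0.0]), ([-10, -16, 7], [0.0, -0.05, 0.0])]
0.0002 [ -17.   49.   27.  135.  220.   39. -121.]
0.0005 [  -5.   55.   27.  137.  218.   57. -109.]
0.0003 [  -3.   55.   24.  123.  224.   48. -118.]
```

```bash
python3 -m crank '[{"gripper":0,"offset":[9,33,0],"angular":[-0.08,0.06,0.06]},{"gripper":0,"offset":[19,67,0],"angular":[-0.16,0.12,0.11]},{"gripper":0,"offset":[28,100,0],"angular":[-0.24,0.17,0.17]},{"gripper":0,"offset":[48,108,20],"angular":[-0.24,0.19,0.17]},{"gripper":0,"offset":[67,115,42],"angular":[-0.24,0.21,0.17]}]'
python3 - <<'E'
from h import *
pr()
plan([(lp(76,108,80,20),0,28,35)]+[(lp(t,108,80),0,l,12) for t,l in ((76,28),(66,31),(56,34),(46,37),(36,40))])
E
```

```text
time_s: 13.75
ee_pos: [0.5084, 0.0457, 0.1393]
eef_rot: [[-0.847, -0.211, 0.488], [-0.186, 0.977, 0.101], [-0.498, -0.005, -0.867]]
wrist_force: [0.5, 0.7, -1.4]
grip_width: -0.0001
finger_force: 0.0
13.8 [508.4  45.7 139.3] [ 0.5  0.7 -1.4] q7 [  3.  38. -18. 138. 159.  26. -64.] stand [-155.5  111.1  139.3]
[([15, -1, 26], [-0.0, 0.02, -0.0]), ([29, -1, 52], [-0.01, 0.03, -0.0]), ([27, -11, 53], [-0.01, 0.03, -0.0]), ([25, -21, 54], [-0.01, 0.03, -0.0]), ([24, -30, 55], [-0.01, 0.01, -0.0])]
[([-1, -9, 1], [-0.0, -0.03, 0.0]), ([-3, -18, 2], [0.0, -0.05, 0.0]), ([-6, -28, 3], [0.0, -0.08, 0.0]), ([-10, -36, 6], [0.0, -0.1, 0.0]), ([-14, -45, 8], [0.0, -0.13, 0.0])]
[([-5, -8, 4], [0.0, -0.03, -0.0]), ([-10, -16, 7], [0.0, -0.05, 0.0])]
```

```bash
python3 -m crank '[{"gripper":0,"offset":[15,-1,26],"angular":[0,0.02,0]},{"gripper":0,"offset":[29,-1,52],"angular":[0,0.03,0]},{"gripper":0,"offset":[27,-11,53],"angular":[0,0.03,0]},{"gripper":0,"offset":[25,-21,54],"angular":[0,0.03,0]},{"gripper":0,"offset":[24,-30,55],"angular":[0,0.01,0]}]' |grep -E "time|ee_pos|wrist"
python3 -m crank '[{"gripper":0,"offset":[-1,-9,1],"angular":[0,-0.03,0]},{"gripper":0,"offset":[-3,-18,2],"angular":[0,-0.05,0]},{"gripper":0,"offset":[-6,-28,3],"angular":[0,-0.08,0]},{"gripper":0,"offset":[-10,-36,6],"angular":[0,-0.1,0]},{"gripper":0,"offset":[-14,-45,8],"angular":[0,-0.13,0]}]'|grep -E "time|ee_pos|wrist"
python3 - <<'E'
from h import *
pr()
plan([(lp(t,108,80),0,40,10) for t in (36,27,18,9,3)])
E
```

```text
time_s: 14.25
ee_pos: [0.5224, 0.0153, 0.0819]
wrist_force: [-0.0, -0.8, 0.3]
time_s: 14.75
ee_pos: [0.5473, -0.025, 0.0815]
wrist_force: [-0.2, 4.2, 0.1]
14.8 [547.3 -25.   81.5] [-0.2  4.2  0.1] q7 [ 18.  52. -22. 139. 173.  45. -62.] stand [-132.8   33.6   81.5]
[([-4, -7, 4], [-0.0, -0.03, 0.0]), ([-9, -13, 9], [-0.01, -0.06, 0.0]), ([-14, -20, 13], [-0.01, -0.06, 0.0]), ([-20, -26, 17], [-0.01, -0.06, 0.0]), ([-26, -31, 22], [-0.01, -0.06, 0.0])]
[([-6, -5, 5], [0.0, 0.0, 0.0]), ([-13, -8, 11], [0.0, 0.0, 0.0]), ([-20, -12, 16], [0.0, 0.0, 0.0]), ([-24, -13, 20], [0.0, 0.0, 0.0]), ([-29, -15, 24], [0.0, 0.0, 0.0])]
```

```bash
python3 -m crank '[{"gripper":0,"offset":[-4,-7,4],"angular":[0,-0.03,0]},{"gripper":0,"offset":[-9,-13,9],"angular":[0,-0.06,0]},{"gripper":0,"offset":[-14,-20,13],"angular":[0,-0.06,0]},{"gripper":0,"offset":[-20,-26,17],"angular":[0,-0.06,0]},{"gripper":0,"offset":[-26,-31,22],"angular":[0,-0.06,0]}]' |grep -E "time|ee_pos|wrist"
python3 -m crank '[{"gripper":0,"offset":[-6,-5,5],"angular":[0,0,0]},{"gripper":0,"offset":[-13,-8,11],"angular":[0,0,0]},{"gripper":0,"offset":[-20,-12,16],"angular":[0,0,0]},{"gripper":0,"offset":[-24,-13,20],"angular":[0,0,0]},{"gripper":0,"offset":[-29,-15,24],"angular":[0,0,0]}]'|grep -E "time|ee_pos|wrist"
python3 - <<'E'
from h import *
pr()
plan([(lp(t,108,80),0,40,5) for t in (0,-3)])
E
```

```text
time_s: 15.25
ee_pos: [0.5863, -0.0491, 0.0789]
wrist_force: [-4.0, -0.4, 0.8]
time_s: 15.75
ee_pos: [0.6263, -0.0551, 0.079]
wrist_force: [-4.2, -1.7, 0.7]
15.8 [626.3 -55.1  79. ] [-4.2 -1.7  0.7] q7 [ 22.  53. -22. 126. 177.  34. -61.] stand [-62.2 -12.8  79. ]
[([-3, 0, 2], [-0.01, 0.0, 0.0]), ([-7, 0, 4], [-0.01, 0.0, 0.0]), ([-9, 0, 6], [-0.01, 0.0, 0.0]), ([-12, -1, 8], [-0.01, 0.0, 0.0])]
```

```bash
python3 -m crank '[{"gripper":0,"offset":[-3,0,2],"angular":[0,0,0]},{"gripper":0,"offset":[-6,0,4],"angular":[0,0,0]},{"gripper":0,"offset":[-6,0,4],"angular":[0,0,0]}]' |grep -E "ee_pos|wrist"
python3 -m crank '[{"gripper":0,"offset":[-2,0,1],"angular":[0,0,0]},{"gripper":0,"offset":[-3,0,3],"angular":[0,0,0]},{"gripper":0,"offset":[-3,0,3],"angular":[0,0,0]}]' |grep -E "ee_pos|wrist"
python3 -c "
from h import *
pr()"
```

```text
ee_pos: [0.6334, -0.0526, 0.0793]
wrist_force: [-0.9, -0.4, -0.4]
ee_pos: [0.6375, -0.0517, 0.0787]
wrist_force: [-1.0, -0.4, 1.5]
16.4 [637.5 -51.7  78.7] [-1.  -0.4  1.5] q7 [ 21.  54. -22. 124. 177.  33. -61.] stand [-50.6 -12.   78.7]
```

```bash
python3 -m crank '[{"gripper":0,"offset":[-2,0,1],"angular":[0,0,0]},{"gripper":0,"offset":[-3,0,3],"angular":[0,0,0]}]' |grep -E "ee_pos|wrist"
python3 -m crank '[{"gripper":0,"offset":[-2,0,1],"angular":[0,0,0]},{"gripper":0,"offset":[-3,0,3],"angular":[0,0,0]}]' |grep -E "ee_pos|wrist"
python3 - <<'E'
from h import *
pr()
s=arm.snapshot("scene");im=np.clip(s["pixels"][130:280,230:430]*1.5,0,255).astype(np.uint8);cv2.imwrite("pics/c4.png",cv2.resize(im[...,::-1],(800,600)))
E
```

```text
ee_pos: [0.6415, -0.0511, 0.0784]
wrist_force: [-4.2, -1.5, 1.6]
ee_pos: [0.6457, -0.0501, 0.078]
wrist_force: [-3.7, -1.3, 2.6]
16.8 [645.7 -50.1  78. ] [-3.7 -1.3  2.6] q7 [ 21.  54. -22. 122. 176.  31. -61.] stand [-42.2 -12.2  78. ]
```

View pics/c4.png

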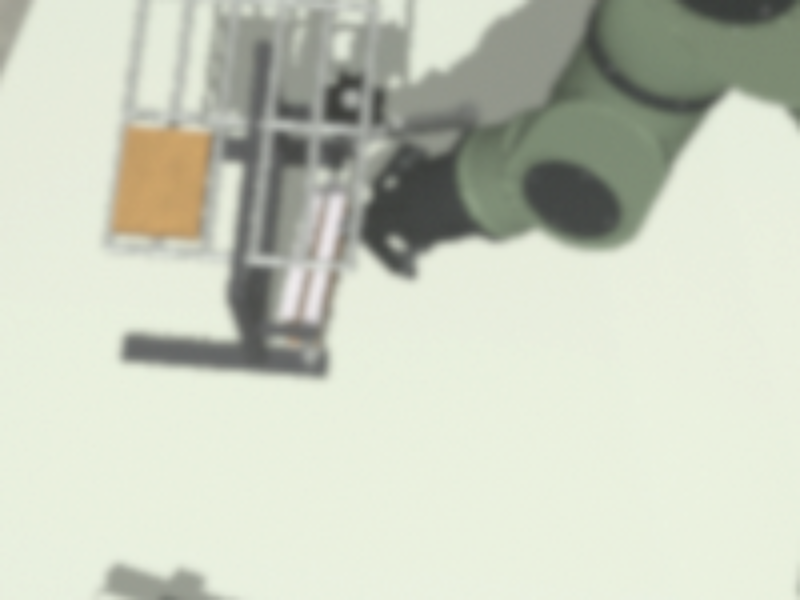

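The leaves lie parallel (crop (315,260)) but are still about 10° short of the frame. I'll measure the angle and keep pushing.

```bash
cat >> h.py <<'E'
def leafang():
    for n in("scene","top"):
        W=world(arm.snapshot(n))*1000; S=(W-O)@np.column_stack([ex,ey,[0,0,1]])
        m=(abs(S[...,2]-115)<7)&(S[...,0]>-110)&(S[...,0]<0)&(S[...,1]>-70)&(S[...,1]<85)
        p=S[m][:,:2].astype(np.float32)
        if len(p)>15:
            l=cv2.fitLine(p,cv2.DIST_HUBER,0,.01,.01).ravel(); l[:2]*=-np.sign(l[1])
            print(n,len(p),"deg",np.degrees(np.arctan2(-l[0],-l[1])).round(1),"x at y=90",round(l[2]+l[0]/l[1]*(90-l[3]),1),"y=-40",round(l[2]+l[0]/l[1]*(-40-l[3]),1))
E
python3 - <<'E'
from h import *
leafang()
E
python3 -m crank '[{"gripper":0,"offset":[-3,0,2],"angular":[0,0,0]},{"gripper":0,"offset":[-6,0,5],"angular":[0,0,0]},{"gripper":0,"offset":[-6,0,5],"angular":[0,0,0]}]' |grep -E "ee_pos|wrist"
python3 - <<'E'
from h import *
leafang();pr()
E
```

```text
scene 232 deg 8.5 x at y=90 -33.3 y=-40 -52.7
top 237 deg 4.6 x at y=90 -38.8 y=-40 -49.3
ee_pos: [0.6537, -0.0483, 0.0781]
wrist_force: [-0.5, -1.1, -0.1]
scene 233 deg 4.6 x at y=90 -32.6 y=-40 -43.0
top 208 deg 2.8 x at y=90 -38.2 y=-40 -44.5
17.3 [653.4 -48.1  78.2] [ 0.8  0.3 -0.8] q7 [ 20.  54. -22. 121. 176.  30. -61.] stand [-34.3 -11.9  78.2]
```

```bash
for i in 1 2; do :; done
python3 -m crank '[{"gripper":0,"offset":[-2,0,2],"angular":[0,0,0]},{"gripper":0,"offset":[-5,0,4],"angular":[0,0,0]},{"gripper":0,"offset":[-5,0,4],"angular":[0,0,0]}]' |grep -E "ee_pos|wrist"
python3 -m crank '[{"gripper":0,"offset":[-2,0,1],"angular":[0,0,0]},{"gripper":0,"offset":[-3,0,3],"angular":[0,0,0]},{"gripper":0,"offset":[-3,0,3],"angular":[0,0,0]}]' |grep -E "ee_pos|wrist"
python3 - <<'E'
from h import *
leafang();pr()
E
```

```text
ee_pos: [0.6585, -0.0473, 0.0776]
wrist_force: [-10.3, -3.7, 3.6]
ee_pos: [0.659, -0.0472, 0.0756]
wrist_force: [-44.3, -10.4, 20.6]
scene 246 deg 2.8 x at y=90 -31.4 y=-40 -37.7
top 200 deg 0.8 x at y=90 -37.8 y=-40 -39.6
18.0 [659.  -47.2  75.6] [-45.6 -10.6  20.1] q7 [ 20.  54. -21. 119. 175.  28. -61.] stand [-28.6 -12.2  75.6]
```

```bash
python3 -m crank '[{"gripper":0,"offset":[5,0,-4],"angular":[0,0,0]}]' | grep -E "wrist|ee_pos|rot"
python3 - <<'E'
from h import *
a=[]
for n,(x,y) in(("scene",(260,130)),("top",(280,120))):
    s=arm.snapshot(n);im=np.clip(s["pixels"][y:y+100,x:x+100]*1.6,0,255).astype(np.uint8);a.append(cv2.resize(im[...,::-1],(400,400),interpolation=cv2.INTER_CUBIC))
cv2.imwrite("pics/c5.png",np.hstack(a))
# profile of tool/leaf: heights along stand x at several y
for n in("scene","top"):
    W=world(arm.snapshot(n))*1000; S=(W-O)@np.column_stack([ex,ey,[0,0,1]])
    for y in(80,50,20,-30,-45):
        m=(abs(S[...,1]-y)<5)&(abs(S[...,2]-115)<10)&(S[...,0]>-110)&(S[...,0]<15); p=S[m]; 
        if len(p): print(n,y,"x",np.sort(p[:,0]).round(0).astype(int)[[0,-1]],len(p))
E
```

```text
ee_pos: [0.6564, -0.0478, 0.0772]
eef_rot: [[-0.748, -0.211, 0.629], [-0.166, 0.977, 0.13], [-0.642, -0.008, -0.767]]
wrist_force: [1.1, 0.2, 0.6]
scene 80 x [-46 -13] 22
scene 50 x [-46 -14] 21
scene 20 x [-44   7] 15
scene -30 x [-46 -13] 20
scene -45 x [-45 -19] 11
top 80 x [-48 -16] 19
top 50 x [-47 -14] 15
top 20 x [-48 -17] 14
top -30 x [-47   6] 16
top -45 x [-47 -15] 12
```

View pics/c5.png

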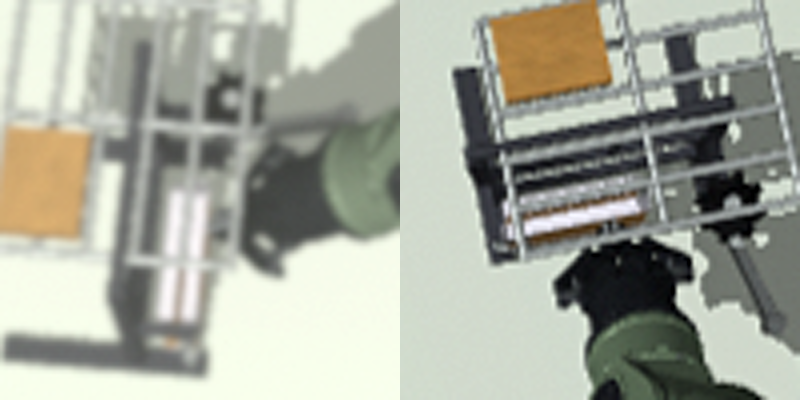

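The pair is flat against the frame: x runs from -46 to -14 along its whole length (left crop, at about (180,250)). Now the keeper.

```bash
cat >> h.py <<'E'
def kp(f,r,z,extra=0,fw=8.4):
    a=np.radians(f); d=np.array([-np.sin(a),np.cos(a)]); n=np.array([-np.cos(a),-np.sin(a)])
    c=np.array([-62,-120])+r*d+(6+fw*np.cos(a)+14.3*np.sin(a)+extra)*n; return st(c[0],c[1],z)
E
python3 - <<'E'
from h import *
pr()
plan([(st(-140,-12,110),0,40,30),(st(-160,-60,150),0,40,30),(kp(103,85,150,18),0,40,30),(kp(103,85,50,18),0,40,30)])
E
```

```text
18.3 [657.8 -47.4  77.8] [ 0.2 -0.   0.2] q7 [ 20.  54. -22. 120. 176.  30. -61.] stand [-29.8 -12.1  77.8]
[([16, 0, -24], [-0.0, 0.0, 0.0]), ([32, 0, -48], [-0.0, 0.0, 0.0]), ([48, -1, -72], [-0.01, 0.0, 0.0]), ([64, -1, -96], [-0.01, 0.0, 0.0]), ([60, -17, -110], [-0.01, 0.0, 0.0])]
[([-3, -16, -14], [0.0, 0.0, 0.0]), ([-7, -32, -29], [0.0, 0.0, 0.0]), ([-11, -61, -25], [0.0, 0.0, 0.0]), ([-16, -89, -22], [0.0, 0.0, 0.0]), ([-20, -118, -18], [0.0, 0.0, 0.0])]
[([-4, -29, 4], [0.0, 0.0, 0.0]), ([12, -29, 23], [0.0, 0.0, 0.0]), ([28, -29, 42], [0.0, 0.0, 0.0]), ([44, -29, 61], [0.0, 0.0, 0.0]), ([60, -29, 80], [0.0, 0.0, 0.0])]
```

```bash
python3 -m crank '[{"gripper":0,"offset":[16,0,-24],"angular":[0,0,0]},{"gripper":0,"offset":[32,0,-48],"angular":[0,0,0]},{"gripper":0,"offset":[48,-1,-72],"angular":[0,0,0]},{"gripper":0,"offset":[64,-1,-96],"angular":[0,0,0]},{"gripper":0,"offset":[60,-17,-110],"angular":[0,0,0]}]' |grep -E "ee_pos|wrist"
python3 -m crank '[{"gripper":0,"offset":[-3,-16,-14],"angular":[0,0,0]},{"gripper":0,"offset":[-7,-32,-29],"angular":[0,0,0]},{"gripper":0,"offset":[-11,-61,-25],"angular":[0,0,0]},{"gripper":0,"offset":[-16,-89,-22],"angular":[0,0,0]},{"gripper":0,"offset":[-20,-118,-18],"angular":[0,0,0]}]' |grep -E "ee_pos|wrist"
python3 - <<'E'
from h import *
pr()
plan([(kp(103,85,150,18),0,40,30),(kp(103,85,50,18),0,40,30)]+[(kp(f,85,50),0,40,12) for f in (103,92,80,68,56,44)])
E
```

```text
ee_pos: [0.5446, -0.0873, 0.1228]
wrist_force: [1.0, -0.3, -1.3]
ee_pos: [0.5761, -0.2043, 0.1516]
wrist_force: [0.3, 0.7, -1.4]
19.3 [ 576.1 -204.3  151.6] [ 0.3  0.7 -1.4] q7 [ 49.  46. -32. 120. 195.  13. -62.] stand [-143.6 -147.6  151.6]
[([-4, -27, 6], [-0.01, 0.0, 0.0]), ([12, -26, 25], [-0.01, 0.0, 0.0]), ([28, -26, 44], [-0.01, 0.0, 0.0]), ([44, -26, 63], [-0.01, 0.0, 0.0]), ([60, -26, 82], [-0.01, 0.0, 0.0])]
[([2, 9, -1], [0.0, 0.0, 0.0]), ([3, 18, -3], [0.0, 0.0, 0.0]), ([5, 24, -4], [0.0, 0.0, 0.0]), ([7, 31, -6], [0.0, 0.0, 0.0]), ([9, 40, -7], [0.0, 0.0, 0.0])]
[([1, 8, -1], [0.0, 0.0, 0.0]), ([1, 17, -1], [0.0, 0.0, 0.0]), ([1, 26, -1], [0.0, 0.0, 0.0]), ([-1, 35, 0], [0.0, 0.0, 0.0]), ([-2, 44, 2], [0.0, 0.0, 0.0])]
[([-3, 9, 3], [0.0, 0.0, 0.0]), ([-6, 17, 5], [0.0, 0.0, 0.0])]
```

```bash
python3 -m crank '[{"gripper":0,"offset":[-4,-27,6],"angular":[0,0,0]},{"gripper":0,"offset":[12,-26,25],"angular":[0,0,0]},{"gripper":0,"offset":[28,-26,44],"angular":[0,0,0]},{"gripper":0,"offset":[44,-26,63],"angular":[0,0,0]},{"gripper":0,"offset":[60,-26,82],"angular":[0,0,0]}]' |grep -E "ee_pos|wrist"
python3 -m crank '[{"gripper":0,"offset":[2,9,-1],"angular":[0,0,0]},{"gripper":0,"offset":[3,18,-3],"angular":[0,0,0]},{"gripper":0,"offset":[5,24,-4],"angular":[0,0,0]},{"gripper":0,"offset":[7,31,-6],"angular":[0,0,0]},{"gripper":0,"offset":[9,40,-7],"angular":[0,0,0]}]' |grep -E "ee_pos|wrist"
python3 -m crank '[{"gripper":0,"offset":[1,8,-1],"angular":[0,0,0]},{"gripper":0,"offset":[1,17,-1],"angular":[0,0,0]},{"gripper":0,"offset":[1,26,-1],"angular":[0,0,0]},{"gripper":0,"offset":[-1,35,0],"angular":[0,0,0]},{"gripper":0,"offset":[-2,44,2],"angular":[0,0,0]}]' |grep -E "ee_pos|wrist"
python3 - <<'E'
from h import *
pr()
plan([(kp(f,85,50),0,40,12) for f in (44,34,24,14,6,0)])
for n in("scene","top"):
    W=world(arm.snapshot(n))*1000; S=(W-O)@np.column_stack([ex,ey,[0,0,1]])
    m=(S[...,2]>76)&(S[...,2]<96)&(S[...,0]<-75)&(S[...,0]>-200)&(S[...,1]>-180)&(S[...,1]<-20)
    k,lab,stt,c=cv2.connectedComponentsWithStats(m.astype(np.uint8)); print(n,[S[lab==i].mean(0).round(0).tolist()+[int(stt[i][4])] for i in range(1,k) if stt[i][4]>8])
E
```

```text
ee_pos: [0.588, -0.2277, 0.0489]
wrist_force: [0.5, -0.6, -0.0]
ee_pos: [0.568, -0.1911, 0.0493]
wrist_force: [1.2, -1.0, -0.3]
ee_pos: [0.5616, -0.1465, 0.0485]
wrist_force: [0.1, -0.4, 0.2]
20.8 [ 561.6 -146.5   48.5] [ 0.1 -0.4  0.2] q7 [ 37.  58. -23. 131. 189.  39. -56.] stand [-145.3  -88.1   48.5]
[([-4, 7, 2], [-0.0, 0.0, 0.0]), ([-7, 14, 4], [-0.01, 0.0, 0.0]), ([-11, 20, 7], [-0.01, 0.0, 0.0]), ([-15, 27, 10], [-0.01, 0.0, 0.0]), ([-20, 32, 14], [-0.01, 0.0, 0.0])]
[([-5, 5, 4], [0.0, 0.0, 0.0]), ([-10, 10, 9], [0.0, 0.0, 0.0]), ([-16, 14, 13], [0.0, 0.0, 0.0]), ([-21, 16, 18], [0.0, 0.0, 0.0]), ([-26, 19, 22], [0.0, 0.0, 0.0])]
[([-8, 2, 7], [0.0, 0.0, 0.0])]
scene [[-136.0, -83.0, 85.0, 131]]
top [[-135.0, -82.0, 87.0, 115]]
```

```bash
python3 -m crank '[{"gripper":0,"offset":[-4,7,2],"angular":[0,0,0]},{"gripper":0,"offset":[-7,14,4],"angular":[0,0,0]},{"gripper":0,"offset":[-11,20,7],"angular":[0,0,0]},{"gripper":0,"offset":[-15,27,10],"angular":[0,0,0]},{"gripper":0,"offset":[-20,32,14],"angular":[0,0,0]}]' |grep -E "ee_pos|wrist"
python3 -m crank '[{"gripper":0,"offset":[-5,5,4],"angular":[0,0,0]},{"gripper":0,"offset":[-10,10,9],"angular":[0,0,0]},{"gripper":0,"offset":[-16,14,13],"angular":[0,0,0]},{"gripper":0,"offset":[-21,16,18],"angular":[0,0,0]},{"gripper":0,"offset":[-26,19,22],"angular":[0,0,0]}]' |grep -E "ee_pos|wrist"
python3 - <<'E'
from h import *
pr()
for n in("scene","top"):
    W=world(arm.snapshot(n))*1000; S=(W-O)@np.column_stack([ex,ey,[0,0,1]])
    m=(S[...,2]>76)&(S[...,2]<96)&(S[...,0]<-50)&(S[...,0]>-200)&(S[...,1]>-180)&(S[...,1]<20)
    k,lab,stt,c=cv2.connectedComponentsWithStats(m.astype(np.uint8)); print(n,[S[lab==i].mean(0).round(0).tolist()+[int(stt[i][4])] for i in range(1,k) if stt[i][4]>8])
E
```

```text
ee_pos: [0.5787, -0.11, 0.0503]
wrist_force: [-1.1, -0.2, 0.3]
ee_pos: [0.6083, -0.0849, 0.05]
wrist_force: [-1.1, -0.3, 0.2]
21.9 [608.3 -84.9  50. ] [-1.1 -0.3  0.2] q7 [ 27.  58. -23. 128. 181.  38. -59.] stand [-86.3 -38.   50. ]
scene [[-97.0, -37.0, 86.0, 95]]
top [[-93.0, -45.0, 86.0, 112]]
```

```bash
python3 -m crank '[{"gripper":0,"offset":[-6,0,5],"angular":[0,0,0]},{"gripper":0,"offset":[-12,0,10],"angular":[0,0,0]},{"gripper":0,"offset":[-12,0,10],"angular":[0,0,0]}]' |grep -E "ee_pos|wrist"
python3 -m crank '[{"gripper":0,"offset":[-4,0,3],"angular":[0,0,0]},{"gripper":0,"offset":[-8,0,6],"angular":[0,0,0]},{"gripper":0,"offset":[-8,0,6],"angular":[0,0,0]}]' |grep -E "ee_pos|wrist"
python3 - <<'E'
from h import *
pr()
for n in("scene","top"):
    W=world(arm.snapshot(n))*1000; S=(W-O)@np.column_stack([ex,ey,[0,0,1]])
    m=(S[...,2]>78)&(S[...,2]<95)&(S[...,0]<-50)&(S[...,0]>-140)&(S[...,1]>-180)&(S[...,1]<20)
    p=S[m]; print(n,[(y,np.sort(p[abs(p[:,1]-y)<6][:,0]).round(0)[[0,-1]].tolist()) for y in(-90,-75,-60,-45,-30,-15,-5) if (abs(p[:,1]-y)<6).sum()>1])
E
```

```text
ee_pos: [0.6241, -0.0816, 0.0504]
wrist_force: [-0.1, 0.6, 0.3]
ee_pos: [0.6334, -0.0796, 0.0509]
wrist_force: [0.0, 0.4, 0.3]
22.6 [633.4 -79.6  50.9] [0.  0.4 0.3] q7 [ 25.  57. -23. 123. 180.  34. -59.] stand [-60.6 -38.2  50.9]
scene [(-90, [-67.0, -58.0]), (-75, [-64.0, -60.0]), (-60, [-65.0, -61.0]), (-45, [-89.0, -66.0]), (-30, [-102.0, -79.0]), (-15, [-81.0, -62.0]), (-5, [-82.0, -62.0])]
top [(-90, [-72.0, -69.0]), (-75, [-74.0, -67.0]), (-60, [-75.0, -67.0]), (-45, [-93.0, -69.0]), (-30, [-117.0, -68.0]), (-15, [-81.0, -69.0]), (-5, [-84.0, -68.0])]
```

```bash
python3 -m crank '[{"gripper":0,"offset":[-3,0,2],"angular":[0,0,0]},{"gripper":0,"offset":[-5,0,4],"angular":[0,0,0]},{"gripper":0,"offset":[-5,0,4],"angular":[0,0,0]}]' |grep -E "ee_pos|wrist"
python3 -m crank '[{"gripper":0,"offset":[-2,0,1],"angular":[0,0,0]},{"gripper":0,"offset":[-3,0,2],"angular":[0,0,0]},{"gripper":0,"offset":[-3,0,2],"angular":[0,0,0]}]' |grep -E "ee_pos|wrist"
python3 -m crank '[{"gripper":0,"offset":[-2,0,1],"angular":[0,0,0]},{"gripper":0,"offset":[-2,0,1],"angular":[0,0,0]}]' |grep -E "ee_pos|wrist"
python3 - <<'E'
from h import *
pr()
for n in("scene","top"):
    W=world(arm.snapshot(n))*1000; S=(W-O)@np.column_stack([ex,ey,[0,0,1]])
    m=(S[...,2]>78)&(S[...,2]<95)&(S[...,0]<-45)&(S[...,0]>-140)&(S[...,1]>-180)&(S[...,1]<20)
    p=S[m]; print(n,[(y,np.sort(p[abs(p[:,1]-y)<6][:,0]).round(0)[[0,-1]].tolist()) for y in(-90,-75,-60,-45,-30,-15,-5) if (abs(p[:,1]-y)<6).sum()>1])
E
```

```text
ee_pos: [0.6394, -0.0782, 0.0509]
wrist_force: [-0.5, -0.2, 0.5]
ee_pos: [0.6426, -0.0776, 0.0512]
wrist_force: [-0.3, 0.8, -0.5]
ee_pos: [0.643, -0.0774, 0.051]
wrist_force: [-16.8, -2.5, 7.0]
23.5 [643.  -77.4  51. ] [-16.8  -2.5   7. ] q7 [ 24.  57. -23. 121. 179.  32. -59.] stand [-50.8 -38.2  51. ]
scene [(-90, [-67.0, -55.0]), (-75, [-64.0, -56.0]), (-60, [-66.0, -57.0]), (-45, [-78.0, -55.0]), (-30, [-80.0, -45.0]), (-15, [-66.0, -55.0]), (-5, [-67.0, -51.0])]
top [(-90, [-69.0, -57.0]), (-75, [-69.0, -67.0]), (-60, [-69.0, -67.0]), (-45, [-81.0, -47.0]), (-30, [-81.0, -47.0]), (-15, [-73.0, -47.0]), (-5, [-72.0, -47.0])]
```

The force rose to 17 N and the bar sits at x of about -62, so the keeper is home. I'll retreat, open up, and check from depth where the fingertips really are relative to the TCP.

```bash
python3 -m crank '[{"gripper":0,"offset":[12,0,-15],"angular":[0,0,0]},{"gripper":0,"offset":[28,0,-40],"angular":[0,0,0]},{"gripper":0,"offset":[40,0,-80],"angular":[0,0,0]},{"gripper":40,"offset":[20,0,-110],"angular":[0,0,0]},{"gripper":82,"offset":[-10,0,-130],"angular":[0,0,0]}]' |grep -E "ee_pos|wrist"
python3 -m crank '[{"gripper":82,"offset":[0,-20,-5],"angular":[0,0,0]},{"gripper":82,"offset":[0,-40,-10],"angular":[0,0,0]}]' |grep -E "ee_pos|wrist|grip"
python3 - <<'E'
from h import *
pr(); s=arm.sense(); p=np.array(s["ee_pos"])*1000; T=R.from_matrix(s["eef_rot"])
for n in("scene","top"):
    sn=arm.snapshot(n); W=world(sn).reshape(-1,3)*1000; L=T.inv().apply(W-p)
    ok=(abs(L[:,0])<30)&(abs(L[:,1])<70)&(L[:,2]>-120)&(L[:,2]<15)&(W[:,2]>60); L=L[ok]
    print(n,len(L)); 
    for z in range(-100,15,10):
        q=L[(L[:,2]>=z)&(L[:,2]<z+10)]
        if len(q): print("  z",z,len(q),"x",q[:,0].min().round(),q[:,0].max().round(),"y",q[:,1].min().round(),q[:,1].max().round())
E
```

```text
ee_pos: [0.5685, -0.0931, 0.1582]
wrist_force: [2.1, -0.3, -0.6]
ee_pos: [0.5729, -0.1332, 0.1672]
wrist_force: [-0.5, 0.7, -0.1]
grip_width: 0.058
24.3 [ 572.9 -133.2  167.2] [-0.5  0.7 -0.1] q7 [ 39.  42. -29. 127. 186.  20. -62.] stand [-131.3  -77.5  167.2]
scene 325
  z -100 66 x -15.0 12.0 y -61.0 63.0
  z -90 35 x -13.0 11.0 y -55.0 60.0
  z -80 21 x -13.0 13.0 y -36.0 44.0
  z -70 23 x -12.0 11.0 y -42.0 45.0
  z -60 29 x -12.0 10.0 y -42.0 44.0
  z -50 15 x -11.0 5.0 y -40.0 39.0
  z -40 1 x -7.0 -7.0 y -34.0 -34.0
top 257
  z -100 70 x -13.0 14.0 y -67.0 60.0
  z -90 24 x -12.0 9.0 y -60.0 49.0
  z -80 13 x -14.0 2.0 y -46.0 43.0
  z -70 15 x -10.0 -0.0 y -48.0 44.0
  z -60 20 x -11.0 13.0 y -47.0 44.0
  z -50 3 x -8.0 2.0 y -35.0 -34.0
```

The real fingertips end about 40 mm short of the reported TCP (46 mm when open). The depth profile and both contact positions agree on that, so I'll use it to plan the wheel grasp.

```bash
cat >> h.py <<'E'
WC=st(-62,-120,137.5)
def wp(yaw,lean,adv): return WC+adv*ori(yaw,lean).as_matrix()[:,2]
E
python3 - <<'E'
from h import *
q=np.array(arm.sense()["q"])
for y,l,a in((15,45,-40),(15,45,55),(5,45,55),(-10,45,55),(-25,45,55),(-35,45,55)):
    r=ik(wp(y,l,a),ori(y,l),q); q=r.x; print(y,l,a,r.cost.round(3),q.round(0),wp(y,l,a).round(0))
plan([(wp(10,45,-60),10,45,40),(wp(10,45,-40),10,45,30)])
W=world(arm.snapshot("top"))*1000; S=(W-O)@np.column_stack([ex,ey,[0,0,1]])
m=(S[...,2]>120)&(S[...,2]<158)&(S[...,0]<-20)&(S[...,0]>-110)&(S[...,1]>-160)&(S[...,1]<-80)
p=S[m]; print(len(p),p[:,:2].min(0).round(),p[:,:2].max(0).round(),np.percentile(p[:,2],[5,50,95]).round())
E
```

```text
15 45 -40 0.076 [  58.   54.  -49.  110.  263.    0. -113.] [ 625. -173.  166.]
15 45 55 0.0 [  46.   60.  -40.  101.  257.    4. -109.] [ 684. -142.   99.]
5 45 55 0.001 [ 33.  55. -17. 107. 229.  22. -97.] [ 687. -148.   99.]
-10 45 55 0.0 [ 20.  53.  -3. 114. 205.  32. -95.] [ 689. -158.   99.]
-25 45 55 0.0 [  9.  53.   6. 117. 185.  35. -98.] [ 688. -168.   99.]
-35 45 55 0.0 [   1.   54.   11.  116.  173.   33. -101.] [ 686. -175.   99.]
[([-15, -24, 4], [-0.07, -0.04, -0.06]), ([-30, -47, 9], [-0.13, -0.09, -0.13]), ([-32, -45, 28], [-0.13, -0.09, -0.13])]
174 [ -93. -150.] [-34. -90.] [141. 150. 156.]
```

Run:
```python
from h import *
for l in(45,50,55):
  for adv in(50,55):
    out=[]
    for y in(10,5,0,-10,-20,-25,-30,-40):
        M=ori(y,l).as_matrix(); P=wp(y,l,adv)
        g=np.array([[sx*43,sy*43,-(60+54)-b] for sx in np.linspace(-1,1,9) for sy in np.linspace(-1,1,9) for b in range(0,160,3)])
        X=g@M.T+P; S=(X-O)@np.column_stack([ex,ey,[0,0,1]]); m=(S[:,2]>238)&(S[:,2]<254); out.append((y,round(-84-S[m][:,0].max())))
    q=np.array(arm.sense()["q"]); 
    k=[ik(wp(y,l,adv),ori(y,l),q) for y in(5,0,-25)]
    print(l,adv,out,[(r.cost.round(3),r.x.round(0)[4:6].tolist()) for r in k])
plan([(wp(0,50,-50),0,50,35),(wp(0,50,55),0,50,25)])
```

```text
45 50 [(10, 10), (5, 14), (0, 18), (-10, 10), (-20, 1), (-25, -4), (-30, -9), (-40, -19)] [(np.float64(0.0), [195.0, 13.0]), (np.float64(0.0), [191.0, 19.0]), (np.float64(0.0), [162.0, 37.0])]
45 55 [(10, 11), (5, 15), (0, 19), (-10, 11), (-20, 2), (-25, -3), (-30, -8), (-40, -18)] [(np.float64(0.0), [195.0, 13.0]), (np.float64(0.0), [191.0, 19.0]), (np.float64(0.0), [162.0, 37.0])]
50 50 [(10, 23), (5, 28), (0, 32), (-10, 23), (-20, 14), (-25, 8), (-30, 3), (-40, -9)] [(np.float64(0.0), [199.0, 20.0]), (np.float64(0.0), [194.0, 27.0]), (np.float64(0.001), [165.0, 48.0])]
50 55 [(10, 24), (5, 28), (0, 32), (-10, 24), (-20, 14), (-25, 9), (-30, 4), (-40, -8)] [(np.float64(0.0), [199.0, 20.0]), (np.float64(0.0), [194.0, 27.0]), (np.float64(0.001), [165.0, 47.0])]
55 50 [(10, 39), (5, 44), (0, 48), (-10, 39), (-20, 29), (-25, 23), (-30, 17), (-40, 4)] [(np.float64(0.0), [203.0, 27.0]), (np.float64(0.0), [198.0, 34.0]), (np.float64(0.001), [167.0, 58.0])]
55 55 [(10, 40), (5, 44), (0, 48), (-10, 40), (-20, 29), (-25, 24), (-30, 17), (-40, 4)] [(np.float64(0.0), [203.0, 27.0]), (np.float64(0.0), [197.0, 34.0]), (np.float64(0.001), [167.0, 58.0])]
[([-13, -21, 9], [-0.01, -0.09, 0.0]), ([-27, -42, 18], [-0.01, -0.17, 0.0]), ([-30, -41, 39], [-0.01, -0.17, 0.0]), ([-34, -41, 59], [-0.01, -0.17, 0.0]), ([-37, -41, 80], [-0.01, -0.17, 0.0])]
[([0, 0, 21], [0.0, 0.0, 0.0]), ([0, 0, 42], [0.0, 0.0, 0.0])]
```

Run:
```python
from h import *
plan([(wp(5,52,-50),5,52,35),(wp(5,52,57),5,52,25)])
```

```text
[([-13, -22, 9], [-0.04, -0.1, -0.03]), ([-25, -45, 19], [-0.07, -0.21, -0.06]), ([-29, -43, 39], [-0.07, -0.21, -0.06]), ([-34, -42, 60], [-0.07, -0.21, -0.06]), ([-38, -40, 81], [-0.07, -0.21, -0.06])]
[([0, 0, 21], [0.0, 0.0, 0.0]), ([0, 0, 43], [0.0, 0.0, 0.0])]
```

```bash
python3 -m crank '[{"gripper":84,"offset":[-13,-22,9],"angular":[-0.04,-0.1,-0.03]},{"gripper":84,"offset":[-25,-45,19],"angular":[-0.07,-0.21,-0.06]},{"gripper":84,"offset":[-29,-43,39],"angular":[-0.07,-0.21,-0.06]},{"gripper":84,"offset":[-34,-42,60],"angular":[-0.07,-0.21,-0.06]},{"gripper":84,"offset":[-38,-40,81],"angular":[-0.07,-0.21,-0.06]}]' |grep -E "ee_pos|wrist"
python3 - <<'E'
from h import *
pr(); plan([(wp(5,52,57),5,52,20)])
a=[]
for n,(x,y) in(("scene",(260,110)),("top",(310,120))):
    s=arm.snapshot(n);im=np.clip(s["pixels"][y:y+100,x:x+100]*1.6,0,255).astype(np.uint8);a.append(cv2.resize(im[...,::-1],(400,400),interpolation=cv2.INTER_CUBIC))
cv2.imwrite("pics/c6.png",np.hstack(a))
E
```

```text
ee_pos: [0.6607, -0.1544, 0.1275]
wrist_force: [-0.8, 0.1, -0.0]
24.9 [ 660.7 -154.4  127.5] [-0.8  0.1 -0. ] q7 [ 46.  58. -37. 117. 199.  26. -57.] stand [ -50.2 -117.2  127.5]
[([0, -1, 14], [-0.0, 0.0, 0.0]), ([0, -1, 28], [-0.0, 0.0, 0.0]), ([0, -2, 41], [-0.0, 0.0, 0.0])]
```

View pics/c6.png

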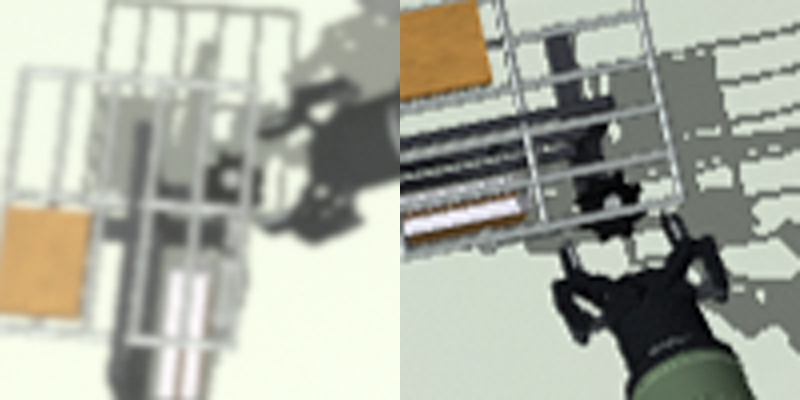

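The open fingers straddle the wheel (top-view crop: tips at (570,250) and (670,220), wheel at (608,205)), and the jaw axis runs through it. Advance and grip.

```bash
python3 -m crank '[{"gripper":84,"offset":[0,-1,14],"angular":[0,0,0]},{"gripper":84,"offset":[0,-1,28],"angular":[0,0,0]},{"gripper":84,"offset":[0,-2,41],"angular":[0,0,0]},{"gripper":50,"offset":[0,-2,41],"angular":[0,0,0]},{"gripper":40,"offset":[0,-2,41],"angular":[0,0,0]}]' 25|grep -E "ee_pos|wrist|grip|finger"
python3 -m crank '[{"gripper":40,"offset":[0,0,0],"angular":[0,0,0]},{"gripper":40,"offset":[0,0,0],"angular":[0,0,0]}]' |grep -E "ee_pos|wrist|grip|finger"
python3 - <<'E'
from h import *
pr(); print(np.round(arm.sense()["torque"],2))
plan([(wp(y,52,57),y,52,20) for y in(-2.5,-10,-17.5,-25)],ang=7.6)
E
```

```text
ee_pos: [0.6918, -0.1476, 0.1033]
wrist_force: [0.5, 1.2, -2.4]
grip_width: 0.0604
finger_force: 27.2
ee_pos: [0.6916, -0.1476, 0.1034]
wrist_force: [8.4, 1.5, -7.3]
grip_width: 0.0603
finger_force: 29.5
25.8 [ 691.6 -147.6  103.4] [ 8.4  1.5 -7.3] q7 [ 43.  61. -36. 112. 198.  25. -57.] stand [ -18.6 -117.3  103.4]
[-0.65  0.74 -0.28]
[([0, -5, 1], [0.1, 0.0, 0.08]), ([1, -11, 1], [0.2, 0.0, 0.16]), ([2, -16, -1], [0.31, 0.0, 0.24]), ([4, -21, -3], [0.41, 0.0, 0.32])]
```

```bash
python3 -m crank '[{"gripper":40,"offset":[0,-5,1],"angular":[0.1,0,0.08]},{"gripper":40,"offset":[1,-11,1],"angular":[0.2,0,0.16]},{"gripper":40,"offset":[2,-16,0],"angular":[0.31,0,0.24]},{"gripper":40,"offset":[4,-21,-2],"angular":[0.41,0,0.32]},{"gripper":40,"offset":[4,-21,-2],"angular":[0.41,0,0.32]}]' |grep -E "ee_pos|wrist|grip|finger"
python3 -m crank '[{"gripper":84,"offset":[0,0,0],"angular":[0,0,0]},{"gripper":84,"offset":[0,0,0],"angular":[0,0,0]},{"gripper":84,"offset":[0,0,0],"angular":[0,0,0]}]' |grep -E "ee_pos|wrist|grip|finger"
python3 - <<'E'
from h import *
pr(); 
plan([(wp(y,52,57),y,52,20) for y in(-17.5,-10,-2.5,5)],ang=7.6)
E
```

```text
ee_pos: [0.693, -0.1695, 0.102]
wrist_force: [-23.3, -5.3, 18.3]
grip_width: 0.0588
finger_force: 30.1
ee_pos: [0.694, -0.1687, 0.1015]
wrist_force: [0.1, 0.3, 0.2]
grip_width: 0.0844
finger_force: 0.0
26.6 [ 694.  -168.7  101.5] [0.1 0.3 0.2] q7 [ 24.  58. -24. 121. 163.  52. -64.] stand [ -20.8 -138.4  101.5]
[([0, 5, -1], [-0.1, 0.0, -0.08]), ([0, 11, -2], [-0.21, 0.0, -0.16]), ([2, 16, -3], [-0.31, 0.0, -0.24]), ([3, 22, -5], [-0.41, 0.0, -0.32])]
```

```bash
python3 -m crank '[{"gripper":84,"offset":[0,5,-1],"angular":[-0.1,0,-0.08]},{"gripper":84,"offset":[0,11,-2],"angular":[-0.21,0,-0.16]},{"gripper":84,"offset":[2,16,-3],"angular":[-0.31,0,-0.24]},{"gripper":84,"offset":[3,22,-5],"angular":[-0.41,0,-0.32]},{"gripper":84,"offset":[3,22,-5],"angular":[-0.41,0,-0.32]}]' |grep -E "ee_pos|wrist|grip|finger"
python3 -m crank '[{"gripper":50,"offset":[0,0,0],"angular":[0,0,0]},{"gripper":40,"offset":[0,0,0],"angular":[0,0,0]},{"gripper":40,"offset":[0,0,0],"angular":[0,0,0]},{"gripper":40,"offset":[0,0,0],"angular":[0,0,0]}]' |grep -E "ee_pos|wrist|grip|finger"
python3 - <<'E'
from h import *
pr(); print(np.round(arm.sense()["torque"],2))
plan([(wp(y,52,57),y,52,20) for y in(-2.5,-10,-17.5,-25)],ang=7.6)
E
python3 -m crank '[{"gripper":40,"offset":[0,-5,1],"angular":[0.1,0,0.08]},{"gripper":40,"offset":[1,-11,1],"angular":[0.2,0,0.16]},{"gripper":40,"offset":[2,-16,0],"angular":[0.31,0,0.24]},{"gripper":40,"offset":[4,-21,-2],"angular":[0.41,0,0.32]},{"gripper":40,"offset":[4,-21,-2],"angular":[0.41,0,0.32]}]' |grep -E "ee_pos|wrist|grip|finger"
python3 - <<'E'
from h import *
pr(); s=arm.sense(); F=np.array(s["wrist_force"]);M=np.array(s["torque"]);p=np.array(s["ee_pos"]); print(M.round(2),"moment z about wheel if at TCP",(M+np.cross(p-WC/1000,F)).round(2))
E
python3 -m crank '[{"gripper":84,"offset":[0,0,0],"angular":[0,0,0]},{"gripper":84,"offset":[0,0,0],"angular":[0,0,0]},{"gripper":84,"offset":[0,0,0],"angular":[0,0,0]}]' |grep -E "ee_pos|wrist|grip|finger"
```

```text
ee_pos: [0.6927, -0.1497, 0.1017]
wrist_force: [0.8, -0.8, 0.4]
grip_width: 0.0838
finger_force: 0.0
ee_pos: [0.6939, -0.147, 0.1027]
wrist_force: [-2.3, -14.0, 6.2]
grip_width: 0.0627
finger_force: 25.1
27.4 [ 693.9 -147.   102.7] [ -2.3 -14.    6.2] q7 [ 42.  61. -35. 112. 199.  26. -58.] stand [ -16.2 -117.2  102.7]
[-1.51  0.26 -1.94]
[([1, -5, -1], [0.1, 0.0, 0.08]), ([2, -10, -2], [0.2, 0.0, 0.16]), ([3, -16, -3], [0.3, 0.0, 0.24]), ([5, -21, -5], [0.41, 0.0, 0.32])]
ee_pos: [0.6945, -0.17, 0.1013]
wrist_force: [-20.4, -18.3, 18.2]
grip_width: 0.0626
finger_force: 29.9
27.9 [ 694.5 -170.   101.3] [-20.4 -18.3  18.2] q7 [ 22.  58. -22. 121. 162.  53. -65.] stand [ -20.5 -139.8  101.3]
[-2.67  0.48 -3.74] moment z about wheel if at TCP [-3.52  0.4  -4.77]
ee_pos: [0.6955, -0.1662, 0.1003]
wrist_force: [0.5, -0.3, -0.1]
grip_width: 0.0841
finger_force: 0.0
```

```bash
cat >> h.py <<'E'
def phase(s):
    E=np.linalg.inv(s["extrinsics"]); th=np.radians(np.arange(0,360,3)); im=cv2.cvtColor(s["pixels"],cv2.COLOR_RGB2GRAY).astype(np.float32); o=[]
    for r in(27,29,31):
        Pw=np.array([WC[:2]+r*np.array([np.cos(t),np.sin(t)]) for t in th])
        P=np.c_[Pw,np.full(len(th),150)]/1000@E[:3,:3].T+E[:3,3]
        u=(s["fx"]*P[:,0]/P[:,2]+s["cx"]).astype(np.float32); v=(s["fy"]*P[:,1]/P[:,2]+s["cy"]).astype(np.float32)
        g=np.clip(cv2.remap(im,u[None],v[None],cv2.INTER_LINEAR)[0],0,80); F=(g*np.exp(-8j*th)).sum()/len(th); o.append((round(np.degrees(np.angle(-F))/8,1),round(abs(F),1)))
    return o
E
python3 - <<'E'
from h import *
for n in("scene","top"): print(n,"before",phase(dict(np.load(f"/tmp/{n}.npz"))),"now",phase(arm.snapshot(n)))
pr(); plan([(wp(y,52,57),y,52,20) for y in(-17.5,-10,-2.5,5)],ang=7.6)
E
```

```text
scene before [(np.float64(13.7), np.float64(0.7)), (np.float64(15.9), np.float64(1.3)), (np.float64(16.6), np.float64(1.0))] now [(np.float64(-21.2), np.float64(0.9)), (np.float64(21.8), np.float64(1.1)), (np.float64(-20.6), np.float64(0.9))]
top before [(np.float64(10.4), np.float64(6.9)), (np.float64(10.8), np.float64(9.9)), (np.float64(11.1), np.float64(7.7))] now [(np.float64(20.2), np.float64(6.2)), (np.float64(19.6), np.float64(8.0)), (np.float64(19.4), np.float64(5.6))]
28.4 [ 695.5 -166.7  100.2] [0.2 0.3 0. ] q7 [ 23.  58. -23. 121. 163.  52. -65.] stand [ -18.8 -136.8  100.2]
[([-1, 3, -3], [-0.1, 0.0, -0.08]), ([0, 9, -4], [-0.21, 0.0, -0.16]), ([1, 14, -5], [-0.31, 0.0, -0.24]), ([3, 19, -7], [-0.41, 0.0, -0.32])]
```

```bash
python3 -m crank '[{"gripper":84,"offset":[-1,3,-3],"angular":[-0.1,0,-0.08]},{"gripper":84,"offset":[0,9,-4],"angular":[-0.21,0,-0.16]},{"gripper":84,"offset":[1,14,-5],"angular":[-0.31,0,-0.24]},{"gripper":84,"offset":[3,19,-7],"angular":[-0.41,0,-0.32]},{"gripper":84,"offset":[3,19,-7],"angular":[-0.41,0,-0.32]}]' |grep -E "ee_pos|wrist"
python3 -m crank '[{"gripper":50,"offset":[0,0,0],"angular":[0,0,0]},{"gripper":40,"offset":[0,0,0],"angular":[0,0,0]},{"gripper":40,"offset":[0,0,0],"angular":[0,0,0]},{"gripper":40,"offset":[0,0,0],"angular":[0,0,0]}]' 35|grep -E "ee_pos|wrist|grip|finger"
python3 - <<'E'
from h import *
print(phase(arm.snapshot("top"))[1])
E
python3 -m crank '[{"gripper":40,"offset":[0,-5,1],"angular":[0.1,0,0.08]},{"gripper":40,"offset":[1,-11,1],"angular":[0.2,0,0.16]},{"gripper":40,"offset":[2,-16,0],"angular":[0.31,0,0.24]},{"gripper":40,"offset":[4,-21,-2],"angular":[0.41,0,0.32]},{"gripper":40,"offset":[4,-21,-2],"angular":[0.41,0,0.32]}]' |grep -E "ee_pos|wrist|grip|finger"
python3 - <<'E'
from h import *
print(phase(arm.snapshot("top"))[1])
E
python3 -m crank '[{"gripper":84,"offset":[0,0,0],"angular":[0,0,0]},{"gripper":84,"offset":[0,0,0],"angular":[0,0,0]},{"gripper":84,"offset":[0,0,0],"angular":[0,0,0]}]' |grep -E "ee_pos|wrist|grip|finger"
python3 - <<'E'
from h import *
print(phase(arm.snapshot("top"))); pr(); plan([(wp(y,52,57),y,52,20) for y in(-17.5,-10,-2.5,5)],ang=7.6)
E
```

```text
ee_pos: [0.692, -0.1506, 0.1015]
wrist_force: [1.3, 0.5, 0.7]
ee_pos: [0.693, -0.1471, 0.1026]
wrist_force: [-2.7, -9.7, 6.3]
grip_width: 0.0618
finger_force: 35.9
(np.float64(19.5), np.float64(9.2))
ee_pos: [0.6947, -0.1698, 0.1019]
wrist_force: [-15.7, -14.0, 20.3]
grip_width: 0.0605
finger_force: 39.1
(np.float64(-3.6), np.float64(7.7))
ee_pos: [0.6949, -0.1673, 0.1003]
wrist_force: [0.2, -0.2, 0.7]
grip_width: 0.084
finger_force: 0.0
[(np.float64(-3.9), np.float64(8.7)), (np.float64(-3.3), np.float64(9.3)), (np.float64(-3.2), np.float64(7.2))]
30.2 [ 694.9 -167.5  100.2] [ 0.3 -0.2 -0.1] q7 [ 22.  58. -22. 121. 164.  52. -66.] stand [ -19.6 -137.4  100.2]
[([-1, 4, -2], [-0.1, 0.0, -0.08]), ([0, 9, -3], [-0.21, 0.0, -0.16]), ([1, 15, -5], [-0.31, 0.0, -0.24]), ([2, 20, -7], [-0.41, 0.0, -0.32])]
```

```bash
python3 -m crank '[{"gripper":84,"offset":[-1,4,-2],"angular":[-0.1,0,-0.08]},{"gripper":84,"offset":[0,9,-3],"angular":[-0.21,0,-0.16]},{"gripper":84,"offset":[1,15,-5],"angular":[-0.31,0,-0.24]},{"gripper":84,"offset":[2,20,-7],"angular":[-0.41,0,-0.32]},{"gripper":84,"offset":[2,20,-7],"angular":[-0.41,0,-0.32]}]' |grep -E "ee_pos|wrist"
python3 -m crank '[{"gripper":50,"offset":[0,0,0],"angular":[0,0,0]},{"gripper":40,"offset":[0,0,0],"angular":[0,0,0]},{"gripper":40,"offset":[0,0,0],"angular":[0,0,0]},{"gripper":40,"offset":[0,0,0],"angular":[0,0,0]}]' 35|grep -E "ee_pos|wrist|grip|finger"
python3 - <<'E'
from h import *
print(phase(arm.snapshot("top"))[1])
E
python3 -m crank '[{"gripper":40,"offset":[0,-5,1],"angular":[0.1,0,0.08]},{"gripper":40,"offset":[1,-11,1],"angular":[0.2,0,0.16]},{"gripper":40,"offset":[2,-16,0],"angular":[0.31,0,0.24]},{"gripper":40,"offset":[4,-21,-2],"angular":[0.41,0,0.32]},{"gripper":40,"offset":[4,-21,-2],"angular":[0.41,0,0.32]}]' |grep -E "ee_pos|wrist|grip|finger"
python3 -m crank '[{"gripper":84,"offset":[0,0,0],"angular":[0,0,0]},{"gripper":84,"offset":[0,0,0],"angular":[0,0,0]},{"gripper":84,"offset":[0,0,0],"angular":[0,0,0]}]' |grep -E "ee_pos|wrist|grip|finger"
python3 - <<'E'
from h import *
print(phase(arm.snapshot("top"))); pr(); plan([(wp(y,52,57),y,52,20) for y in(-17.5,-10,-2.5,5)],ang=7.6)
E
```

```text
ee_pos: [0.6922, -0.1508, 0.1024]
wrist_force: [-0.1, -0.2, 0.6]
ee_pos: [0.6929, -0.1473, 0.1032]
wrist_force: [-7.4, -8.5, 8.6]
grip_width: 0.0617
finger_force: 34.8
(np.float64(-4.3), np.float64(8.1))
ee_pos: [0.6959, -0.1702, 0.1036]
wrist_force: [-8.6, -15.1, 21.7]
grip_width: 0.0607
finger_force: 35.7
ee_pos: [0.6949, -0.1676, 0.101]
wrist_force: [-0.3, -0.1, 1.4]
grip_width: 0.0842
finger_force: 0.0
[(np.float64(-4.0), np.float64(8.7)), (np.float64(-3.4), np.float64(9.2)), (np.float64(-3.3), np.float64(7.1))]
32.0 [ 694.9 -167.8  100.9] [-0.7 -0.9  1.1] q7 [ 22.  57. -21. 121. 164.  52. -67.] stand [ -19.7 -137.7  100.9]
[([0, 4, -2], [-0.1, 0.0, -0.08]), ([0, 10, -3], [-0.21, 0.0, -0.16]), ([1, 15, -4], [-0.31, 0.0, -0.24]), ([3, 21, -6], [-0.41, 0.0, -0.32])]
```

The last stroke began with the pads interlocked on the ribs and the wheel did not turn at all (phase -4.3 to -3.4), which suggests the hard stop. I'll confirm with one firmer, short stroke.

```bash
python3 -m crank '[{"gripper":84,"offset":[0,4,-2],"angular":[-0.1,0,-0.08]},{"gripper":84,"offset":[0,10,-3],"angular":[-0.21,0,-0.16]},{"gripper":84,"offset":[1,15,-4],"angular":[-0.31,0,-0.24]},{"gripper":84,"offset":[3,21,-6],"angular":[-0.41,0,-0.32]},{"gripper":84,"offset":[3,21,-6],"angular":[-0.41,0,-0.32]}]' |grep -E "ee_pos|wrist"
python3 -m crank '[{"gripper":50,"offset":[0,0,0],"angular":[0,0,0]},{"gripper":40,"offset":[0,0,0],"angular":[0,0,0]},{"gripper":40,"offset":[0,0,0],"angular":[0,0,0]},{"gripper":40,"offset":[0,0,0],"angular":[0,0,0]}]' 50|grep -E "wrist|grip|finger"
cat > m.py <<'E'
from h import *
s=arm.sense(); print(phase(arm.snapshot("top"))[1],"F",np.round(s["wrist_force"],1),"M",np.round(s["torque"],2),"w",round(s["grip_width"]*1000,1))
E
python3 m.py
python3 -m crank '[{"gripper":40,"offset":[0,-3,0],"angular":[0.05,0,0.04]},{"gripper":40,"offset":[0,-5,0],"angular":[0.1,0,0.08]}]' |grep -E "wrist"; python3 m.py
python3 -m crank '[{"gripper":40,"offset":[0,-3,0],"angular":[0.05,0,0.04]},{"gripper":40,"offset":[0,-5,0],"angular":[0.1,0,0.08]}]' |grep -E "wrist"; python3 m.py
```

```text
ee_pos: [0.6927, -0.15, 0.1017]
wrist_force: [0.6, -0.0, -0.6]
wrist_force: [-9.1, -12.9, 10.5]
grip_width: 0.0608
finger_force: 50.1
(np.float64(-4.4), np.float64(7.6)) F [ -9.1 -12.9  10.5] M [-1.08  0.4  -1.54] w 60.8
wrist_force: [-26.5, -14.1, 27.4]
(np.float64(-4.2), np.float64(7.7)) F [-26.5 -14.1  27.4] M [-1.07 -0.27 -0.8 ] w 60.9
wrist_force: [46.0, -14.4, -24.7]
(np.float64(-4.2), np.float64(6.8)) F [ 46.  -14.4 -24.7] M [-2.24 -0.84  1.34] w 60.9
```

The wheel stays fixed under a firm grip and the axial moment reverses, so it is at the hard stop. Release, back out, and check everything.

```bash
python3 -m crank '[{"gripper":84,"offset":[0,0,0],"angular":[0,0,0]},{"gripper":84,"offset":[0,0,0],"angular":[0,0,0]},{"gripper":84,"offset":[0,0,0],"angular":[0,0,0]},{"gripper":84,"offset":[0,0,-15],"angular":[0,0,0]},{"gripper":84,"offset":[0,0,-40],"angular":[0,0,0]}]' |grep -E "wrist|time"
python3 -m crank '[{"gripper":84,"offset":[0,0,-35],"angular":[0,0,0]},{"gripper":84,"offset":[0,0,-75],"angular":[0,0,0]},{"gripper":84,"offset":[0,0,-110],"angular":[0,0,0]},{"gripper":84,"offset":[0,0,-110],"angular":[0,0,0]}]' |grep -E "ee_pos|wrist|time"
python3 - <<'E'
from h import *
pr(); print(phase(arm.snapshot("top"))); leafang()
for n in("scene","top"):
    W=world(arm.snapshot(n))*1000; S=(W-O)@np.column_stack([ex,ey,[0,0,1]])
    m=(S[...,2]>78)&(S[...,2]<95)&(S[...,0]<-45)&(S[...,0]>-140)&(S[...,1]>-180)&(S[...,1]<20)
    p=S[m]; print(n,[(y,np.sort(p[abs(p[:,1]-y)<6][:,0]).round(0)[[0,-1]].tolist()) for y in(-90,-75,-60,-45,-30,-15,-5) if (abs(p[:,1]-y)<6).sum()>1])
    m=(abs(S[...,2]-115)<7)&(S[...,0]>-110)&(S[...,0]<0)&(S[...,1]>-70)&(S[...,1]<90); p=S[m]
    print(n,[(y,np.sort(p[abs(p[:,1]-y)<6][:,0]).round(0)[[0,-1]].tolist()) for y in(-45,-20,0,20,50,80) if (abs(p[:,1]-y)<6).sum()>1])
a=[]
for n,(x,y) in(("scene",(260,80)),("top",(300,120))):
    s=arm.snapshot(n);im=np.clip(s["pixels"][y:y+133,x:x+133]*1.6,0,255).astype(np.uint8);a.append(cv2.resize(im[...,::-1],(400,400),interpolation=cv2.INTER_CUBIC))
cv2.imwrite("pics/c7.png",np.hstack(a))
E
```

```text
time_s: 33.95
wrist_force: [0.6, -0.2, -0.2]
time_s: 34.35
ee_pos: [0.5748, -0.1624, 0.1964]
wrist_force: [1.5, -0.6, -0.1]
34.4 [ 574.8 -162.4  196.4] [ 1.5 -0.6 -0.1] q7 [ 40.  44. -28. 137. 187.  45. -66.] stand [-135.7 -106.5  196.4]
[(np.float64(-3.7), np.float64(8.5)), (np.float64(-3.1), np.float64(9.6)), (np.float64(-3.3), np.float64(7.1))]
scene 228 deg 6.4 x at y=90 -22.9 y=-40 -37.6
top 188 deg -0.2 x at y=90 -38.4 y=-40 -37.9
scene [(-90, [-67.0, -55.0]), (-75, [-64.0, -56.0]), (-60, [-66.0, -58.0]), (-45, [-67.0, -55.0]), (-30, [-65.0, -45.0]), (-15, [-66.0, -55.0]), (-5, [-67.0, -51.0])]
scene [(-45, [-45.0, -20.0]), (-20, [-44.0, -14.0]), (0, [-46.0, -13.0]), (20, [-44.0, -14.0]), (50, [-46.0, -14.0]), (80, [-46.0, -13.0])]
top [(-90, [-69.0, -58.0]), (-75, [-70.0, -67.0]), (-60, [-69.0, -67.0]), (-45, [-69.0, -57.0]), (-30, [-70.0, -47.0]), (-15, [-73.0, -47.0]), (-5, [-72.0, -47.0])]
top [(-45, [-47.0, -14.0]), (-20, [-48.0, -15.0]), (0, [-48.0, -15.0]), (20, [-48.0, -14.0]), (50, [-48.0, -14.0]), (80, [-50.0, -16.0])]
```

View pics/c7.png

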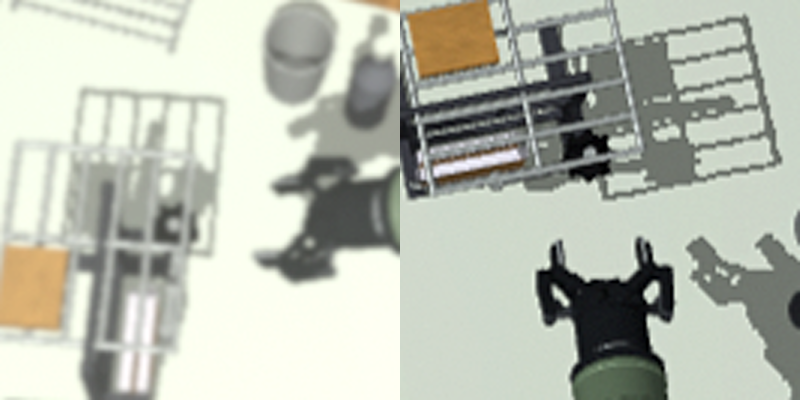

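The final picture shows the pair flat under the shelf (right crop (470,160)), the keeper bar across its front, and the open gripper well clear (600,300). The bottle and tub are still standing (left crop (370,90) and (298,50)). Handing in.

```bash
python3 -c "
from workcell import arm
print(arm.sign_off())"
```

```text
the job is handed in; nothing more can be done
None
```

I folded the outer leaf onto the inner one, swung the pair flat against the frame, brought the keeper home across its front and turned the wheel clockwise to its stop. I handed in at about 34.5 s, with the gripper clear and the bottle, tub and scale never approached. The sign-off gave no verdict; the wheel stop is inferred from it not turning under a firm 50 N grip.

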